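# Load the specimen slide and wind it home with the crank

### The arm

A 6-joint arm with a two-finger parallel gripper is mounted at the origin on a cart in front of the work surface, level with it; the furniture and walls round the work are solid. World frame = base frame: x ahead of the robot, y to its left, z up, the work surface at z = 0. Lengths are in m, angles in rad, forces in N, time in s.
With the tool pointing down it reaches from about 0.25 to 0.725 m from the base axis. Payload 9.7 kg.
Tool frame: the origin (TCP) lies between the finger pads; the fingertips stand 14 mm ahead of it and the grasp point (between the pads) lies 5 mm behind it; y points along the fingers, z is the direction in which the jaws open and shut, and the axes are right-handed (so a half turn about y gives the same grasp; the last joint's range is limited). The gripper opens to 85 mm and grips with 20 to 120 N. Pads are 22 mm wide; open, the fingers measure 114 mm over their backs; the gripper's body (76 mm by 85 mm) begins 54 mm behind the grasp point. The pads swing forward as they close: fully open they stand 13 mm farther back than shut.
Start: joints at [-1.116, 0.087, 0.176, 1.66, 0, 1.571], TCP at [0.242, -0.494, 0.245] pointing down, gripper open.
Joint ranges: [-3.13, 3.13], [-0.85, 1.81], [-1.15, 1.24], [-2.2, 2.28], [-1.44, 1.52], [-3.14, 3.14]. Speed limits (rad/s): [2.22, 2.22, 2.57, 3.14, 3.14, 3.14].

### API

Orientations are given as a 3x3 rotation matrix whose columns are the frame's x, y, z axes.
In Python, from station import arm gives the robot as it stands. The module is installed in compiled form; this text tells all that it offers.
- The arm moves only by the tool carry_out, never from a script. Its argument "moves" is a list of rows, each a list of 7 numbers: the opening, from 0 (shut) to 1 (fully open), then the shift along the tool's x, y, z in m, then the turn, a rotation vector about the tool's x, y, z in degrees. In form: [[claw, tx, ty, tz, ax, ay, az], ...]. A call has 1 to 8 rows; each row is the pose to reach, as a shift and turn from the pose commanded when the call began, along the tool's axes at that moment; what a row does not reach only later rows make up. A row lasts 1/12 s, in which the tool goes at most 41.7 mm and 7.16 degrees, less where a joint would pass 70% of its speed; a pose out of reach is approached as far as the arm can. A call with a gripper value outside its range is refused whole. The fingers move at their own pace and stop on an object; the grip force is fixed at half the most. Time passes only in rows, so rows that repeat a pose let the fingers close. It gives the time, the measured TCP pose, the force and the opening at its end, in the units of the state.
- arm.sense(): the state, without advancing time (a new reading comes with each control period).
- arm.get_image(name): name is "scene" or "top" or "wrist"; returns a dict with "img" (420x560x3 uint8, blue, green, red), "camera_matrix" (3x3 intrinsics, pixels), "position" and "orientation" of the camera in the world; the wrist camera has in their place "T_tool_cam" (4x4, takes a point from camera to tool coordinates, whose origin is the TCP and whose axes are the tool frame's). Camera axes: x right, y up, looking along -z (the intrinsics and any distortion apply to the point x, -y, -z); pixel columns grow to the right and rows downward; lengths in m; the calibration is good to about 2 mm. A picture is of the moment at which its call begins: read the wrist's pose just before it. There is no depth.
- arm.hand_in(): hands the job in, once; it reports no verdict.
The state is a dict: "time_s": time; "q": joint angles; "qvel": joint speeds; "tau": joint torques, N m; "ee_pos": TCP position; "orientation": TCP orientation; "ft_force": force on the tool from outside, world axes, zero at the start; "ft_torque": the same for the moment, N m; "width": opening from 0.0 (shut) to 1.0 (fully open).
Only numpy, scipy, OpenCV 4.12 (cv2) and the standard library are available. Lean on these libraries where they do the work, as an engineer would, in place of code of your own. Each camera call takes 0.05 s, during which the arm holds its last target.

### The job

Stand the loose specimen pucks in a neat row on the slide's table, one centred in each engraved ring, closed up from the left-hand ring with no ring skipped. Then set the crank on the square shaft end, hold it by its handle and wind the table clockwise all the way home to its stops, turning the shaft with nothing but the crank. Finally take the crank off and stand it upright near the middle of its rubber pad, with the pucks still in their rings and the other things on the bench left alone.

Things in the scene. Friction and masses are not known exactly. Their poses are not given: they have to be found in the camera images.
- puck_a_mid (a point): Specimen puck, a plain round resin disc standing flat on its base, 30 mm diameter, 16 mm high; this point is its centre, 8 mm above its underside; z is its upright axis. Two to four pucks of five are present in a run, at the left of the slide.
- puck_b_mid (a point): Specimen puck, a plain round resin disc standing flat on its base, 30 mm diameter, 18 mm high; this point is its centre, 9 mm above its underside; z is its upright axis. Two to four pucks of five are present in a run, at the left of the slide.
- puck_c_mid (a point): Specimen puck, a plain round resin disc standing flat on its base, 30 mm diameter, 20 mm high; this point is its centre, 10 mm above its underside; z is its upright axis. Two to four pucks of five are present in a run, at the left of the slide.
- puck_d_mid (a point): Specimen puck, a plain round resin disc standing flat on its base, 30 mm diameter, 16 mm high; this point is its centre, 8 mm above its underside; z is its upright axis. Two to four pucks of five are present in a run, at the left of the slide.
- puck_e_mid (a point): Specimen puck, a plain round resin disc standing flat on its base, 30 mm diameter, 20 mm high; this point is its centre, 10 mm above its underside; z is its upright axis. Two to four pucks of five are present in a run, at the left of the slide.
- slot1 (a point): Centre of engraved ring 1 of 4 on the slide's table (33 mm diameter, a mark only, no recess). Ring 1 is the left-hand one seen from the robot, ring 4 the right-hand; pitch 35 mm, in a straight row. The table's upper face is 30 mm above the bench. The point rides on the table: x is the direction of travel (away from the robot), y along the row to the left.
- slot2 (a point): Centre of engraved ring 2 of 4 on the slide's table (33 mm diameter, a mark only, no recess). Ring 1 is the left-hand one seen from the robot, ring 4 the right-hand; pitch 35 mm, in a straight row. The table's upper face is 30 mm above the bench. The point rides on the table: x is the direction of travel (away from the robot), y along the row to the left.
- slot3 (a point): Centre of engraved ring 3 of 4 on the slide's table (33 mm diameter, a mark only, no recess). Ring 1 is the left-hand one seen from the robot, ring 4 the right-hand; pitch 35 mm, in a straight row. The table's upper face is 30 mm above the bench. The point rides on the table: x is the direction of travel (away from the robot), y along the row to the left.
- slot4 (a point): Centre of engraved ring 4 of 4 on the slide's table (33 mm diameter, a mark only, no recess). Ring 1 is the left-hand one seen from the robot, ring 4 the right-hand; pitch 35 mm, in a straight row. The table's upper face is 30 mm above the bench. The point rides on the table: x is the direction of travel (away from the robot), y along the row to the left.
- carriage (a joint): Travel of the slide's table, m: 0 at the loading end, 0.060 fully home against rubber stops on the gearbox; 16 mm per turn of the shaft, 3.75 turns in all; it cannot be pushed by hand. The table is an aluminium tray 160 mm along the row by 100 mm, the row in its middle, its rim 5 mm above the upper face; under it a base plate 120 mm wide, 10 mm thick.
- shaft (a joint): Rotation of the square shaft, rad, 0 at the start to 23.6 at the stop; it grows clockwise seen from above, which drives the table home. It takes about 0.07 N m to turn, and stays where it is left.
- shaft_end (a point): Centre of the top of the upright square shaft end (14 mm square, 28 mm tall, its top 6 mm tapered to 8 mm), 74 mm above the bench, on the grey gearbox (50x60 mm, top 46 mm above the bench) at the slide's far end, 137 mm beyond the row while the table is at the loading end. z up; x and y are square to its flats and turn with it.
- crank_hub (a point): Loose crank (0.28 kg, weight mostly in the hub, stands on it): centre of the square steel hub, 34x34 mm, 40 mm high, 20 mm above its underside. z up, x along the arm to the handle; the hub's faces across y are free to grip. A square hole 16.4 mm wide, 30 mm deep opens below; on the shaft the underside rests on the gearbox top. Arm 14 mm wide, 31 to 40 mm above the underside.
- crank_handle (a point): Middle of the crank's upright handle, a black cylinder 17 mm in diameter (19 mm at its ends), 38 mm high, that spins freely on its pin, 60 mm from the hub's axis; its middle is 61 mm above the hub's underside.
- pad_top (a point): Centre of the upper face of the crank's square black rubber pad, 70x70 mm, 4 mm thick, fixed at the front right; the crank starts standing on it.
- carton_blue: blue carton, 70x52x89 mm, stands behind the slide; leave alone
- screwdriver: red-handled screwdriver, 174 mm long, lying at the right; leave alone
- pen_blue: blue pen, 123 mm, lying at the back right; leave alone
- loupe: small black folding loupe, 50x36x18 mm, near the front edge; leave alone

How it is judged:
By the outcome, as a careful person would: the job done as asked, in the order asked, and still so for the second after the job is handed in, with the robot touching nothing.
Of puck_a, puck_b, puck_c, puck_d, puck_e only 2 to 4 are there at a start; the rules pass over those that are not, and their reading is None.
At some moment in a run one of puck_a, puck_b, puck_c, puck_d, puck_e may be knocked a few centimetres aside while the robot is not near it.
It also fails if it takes over 210 s, if anything falls off the work surface, if the arm or the gripper's body presses on something with over 40 N, if the wrist force passes 120 N, or if a joint passes its speed limit or range.

## Working session

There is one attempt and no reset: what is moved stays moved. The work goes in short steps, Python scripts to look and compute and a tool call to move; the robot and the scene stay as the last step left them, time stands still between calls to the robot, and variables do not carry over. Pictures are saved under pics/ and viewed, and the job is handed in when it is done.

Besides the shell and the picture viewer there is one more tool, called after "Emit:" as name(argument=value, ...) on one line, values as JSON. carry_out: Moves the arm, as the interface text tells. Its arguments: {"type":"object","properties":{"moves":{"type":"array"}},"required":["moves"]}

```bash
mkdir -p pics; ls
cat > h.py <<'E'
import numpy as np, cv2
from station import arm
np.set_printoptions(precision=4,suppress=True)
def grab(name,fn=None):
    s=arm.sense(); d=arm.get_image(name)
    if name=="wrist":
        T=np.eye(4);T[:3,:3]=np.array(s["orientation"]).reshape(3,3);T[:3,3]=s["ee_pos"]
        M=T@np.array(d["T_tool_cam"]); d["position"]=M[:3,3]; d["orientation"]=M[:3,:3]
    if fn: cv2.imwrite("pics/"+fn,d["img"])
    return d
def cast(d,uv,z):
    K=np.array(d["camera_matrix"]);R=np.array(d["orientation"]).reshape(3,3);p=np.array(d["position"])
    uv=np.atleast_2d(uv).astype(float)
    r=np.c_[(uv[:,0]-K[0,2])/K[0,0],-(uv[:,1]-K[1,2])/K[1,1],-np.ones(len(uv))]@R.T
    t=(z-p[2])/r[:,2]
    return p+r*t[:,None]
def proj(d,P):
    K=np.array(d["camera_matrix"]);R=np.array(d["orientation"]).reshape(3,3);p=np.array(d["position"])
    c=(np.atleast_2d(P)-p)@R
    return np.c_[K[0,0]*c[:,0]/-c[:,2]+K[0,2],-K[1,1]*c[:,1]/-c[:,2]+K[1,2]]
E
python3 - <<'E'
from h import *
s=arm.sense();print(s)
for n in("scene","top","wrist"):
    d=grab(n,n+"0.png");print(n,d["camera_matrix"],d["position"],d["orientation"],[k for k in d])
print(d["T_tool_cam"])
E
```

```text
pics
{'time_s': 0.0, 'q': array([-1.116 ,  0.0874,  0.1751,  1.6598, -0.    ,  1.5708]), 'qvel': array([ 0.0004,  0.0004,  0.    , -0.0016,  0.0011,  0.0002]), 'tau': array([  0.0001, -52.0389,  46.4804,   0.0164,   0.    ,  -0.    ]), 'ee_pos': array([ 0.2415, -0.4939,  0.2446]), 'orientation': array([[-0.8983, -0.0006,  0.4393],
       [-0.4393,  0.0012, -0.8983],
       [ 0.    , -1.    , -0.0013]]), 'ft_force': array([ 0.3617, -0.8594, -0.6274]), 'ft_torque': array([0.0408, 0.0127, 0.0238]), 'width': 1.0001729970566888}
scene [[451.07     0.     275.3697]
 [  0.     451.07   212.0195]
 [  0.       0.       1.    ]] [0.0936 0.3394 0.8863] [[-0.7175  0.5385 -0.4419]
 [-0.6965 -0.5461  0.4654]
 [ 0.0093  0.6417  0.7669]] ['img', 'camera_matrix', 'position', 'orientation']
top [[436.4476   0.     280.6182]
 [  0.     436.4476 204.7157]
 [  0.       0.       1.    ]] [ 0.4491 -0.1539  0.9743] [[ 0.0171  0.9944 -0.1042]
 [-0.9999  0.0171 -0.001 ]
 [ 0.0008  0.1042  0.9946]] ['img', 'camera_matrix', 'position', 'orientation']
wrist [[369.2883   0.     279.1077]
 [  0.     369.2883 212.0566]
 [  0.       0.       1.    ]] [ 0.3026 -0.4656  0.3731] [[ 0.4399  0.8668  0.2349]
 [-0.898   0.4249  0.114 ]
 [-0.001  -0.2611  0.9653]] ['img', 'camera_matrix', 'T_tool_cam', 'position', 'orientation']
[[-0.0007 -0.9653 -0.2611 -0.0673]
 [-0.0002  0.2611 -0.9653 -0.1285]
 [ 1.     -0.0007 -0.0004  0.0012]
 [ 0.      0.      0.      1.    ]]
```

View pics/scene0.png

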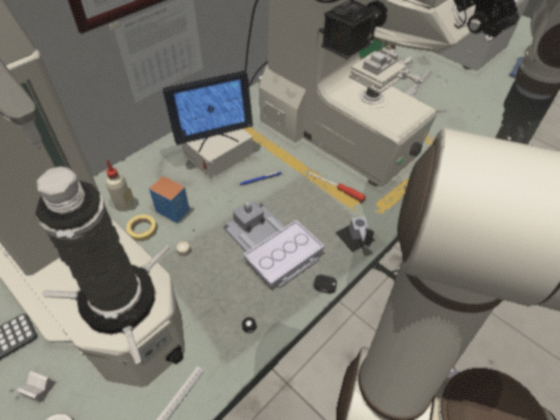

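View pics/top0.png

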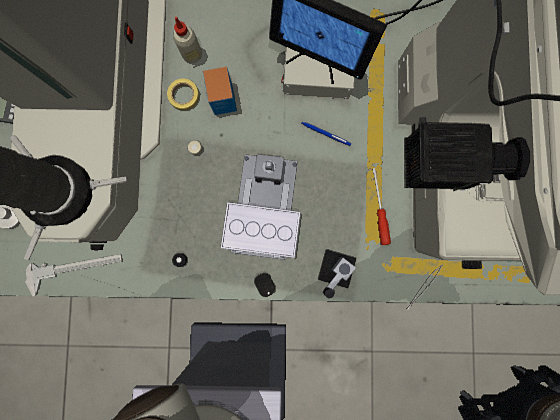

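View pics/wrist0.png

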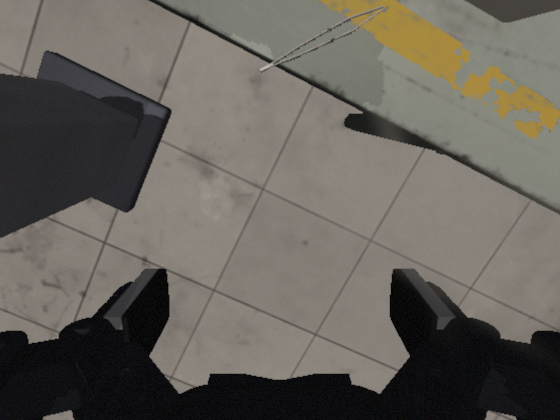

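Run:
```python
import cv2,numpy as np
a=cv2.imread("pics/top0.png");b=cv2.imread("pics/scene0.png")
cv2.imwrite("pics/t0z.png",cv2.resize(a[130:310,150:370],None,fx=3.3,fy=3.3,interpolation=cv2.INTER_CUBIC))
cv2.imwrite("pics/s0z.png",cv2.resize(b[185:345,160:390],None,fx=3.3,fy=3.3,interpolation=cv2.INTER_CUBIC))
```

```text
(no output)
```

View pics/t0z.png

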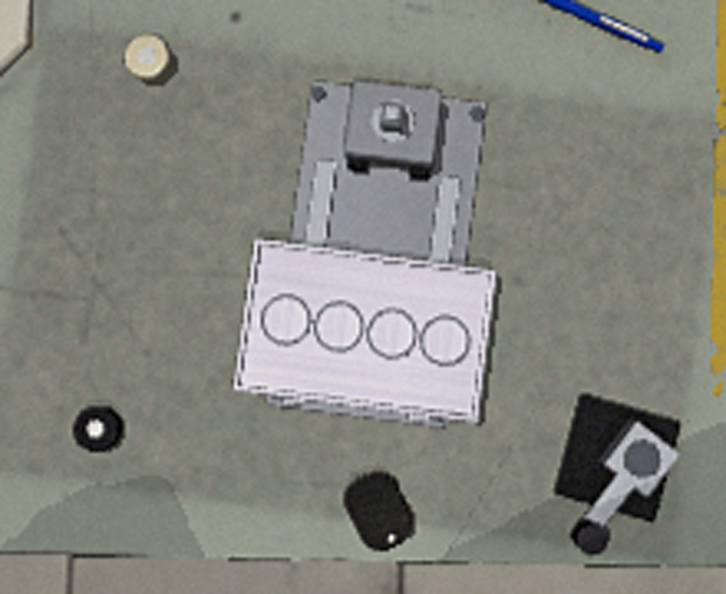

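View pics/s0z.png

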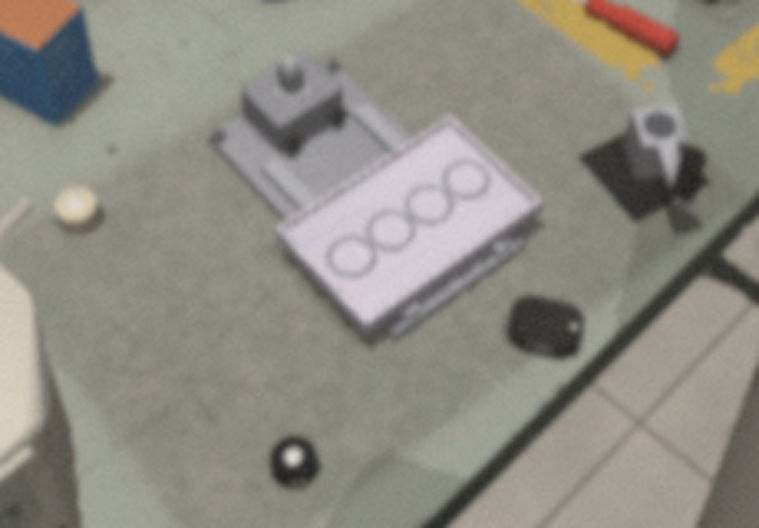

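```bash
cat >> h.py <<'E'
def ray(d,uv):
    a=cast(d,uv,0.)[0];b=cast(d,uv,.1)[0];v=(b-a)/np.linalg.norm(b-a);return a,v
def tri(d1,u1,d2,u2):
    a,v=ray(d1,u1);b,w=ray(d2,u2)
    M=np.c_[v,-w];t=np.linalg.lstsq(M,b-a,rcond=None)[0]
    p,q=a+t[0]*v,b+t[1]*w
    return (p+q)/2,np.linalg.norm(p-q)
E
python3 - <<'E'
from h import *
t=grab("top");s=grab("scene")
tz=lambda x,y:(150+x/3.3-.35,130+y/3.3-.35)
sz=lambda x,y:(160+x/3.3-.35,185+y/3.3-.35)
P={"black_dot":(tz(95,428),sz(292,457)),"cream_top":(tz(147,57),sz(76,205)),"ring1":(tz(286,320),sz(353,257)),"ring4":(tz(445,341),sz(467,179)),
"hubtop":(tz(643,458),sz(661,124)),"handletop":(tz(591,536),sz(684,218)),"shaft":(tz(396,115),sz(291,67))}
for k,(a,b) in P.items(): print(k,*tri(t,a,s,b))
for k,p,z in [("padcorners",[(585,394),(680,422),(654,521),(556,493)],.004),("carton top",[(203/1,0)],.089)]:
    if k[0]=="p": print(k,cast(t,[tz(*q) for q in p],z))
print("carton",cast(t,[(203,70),(228,66),(234,97),(209,100)],.089), cast(t,[(234,112),(212,115)],0))
print("loupe",cast(t,[tz(350,480),tz(412,540)],.01))
E
```

```text
black_dot [0.4258 0.0677 0.0149] 0.0006314560641968844
cream_top [0.6756 0.0422 0.0176] 0.0007786758362387991
ring1 [ 0.4979 -0.0586  0.0306] 0.002085460118557302
ring4 [ 0.4862 -0.1627  0.0309] 0.0013616957107416437
hubtop [ 0.413  -0.2905  0.0441] 0.0015742546572068636
handletop [ 0.3611 -0.2608  0.0078] 0.0010675350218697416
shaft [ 0.6294 -0.1283  0.065 ] 0.0001555477129725667
padcorners [[ 0.454  -0.257   0.004 ]
 [ 0.4364 -0.3206  0.004 ]
 [ 0.3708 -0.3033  0.004 ]
 [ 0.3881 -0.2381  0.004 ]]
carton [[ 0.8245  0.0154  0.089 ]
 [ 0.8342 -0.037   0.089 ]
 [ 0.7669 -0.0515  0.089 ]
 [ 0.7595  0.0006  0.089 ]] [[ 0.7633 -0.0422  0.    ]
 [ 0.7554  0.008   0.    ]]
loupe [[ 0.3946 -0.1011  0.01  ]
 [ 0.3562 -0.1429  0.01  ]]
```

Emit:
carry_out(moves=[[1,-0.413,0.045,-0.415,0,-57.5,0],[1,-0.413,0.045,-0.415,0,-57.5,0],[1,-0.413,0.045,-0.415,0,-57.5,0],[1,-0.413,0.045,-0.415,0,-57.5,0],[1,-0.413,0.045,-0.415,0,-57.5,0],[1,-0.413,0.045,-0.415,0,-57.5,0],[1,-0.413,0.045,-0.415,0,-57.5,0],[1,-0.413,0.045,-0.415,0,-57.5,0]])

```text
time_s: 0.92
ee_pos: [0.3487, -0.1776, 0.2197]
orientation: [[-0.11, 0.001, 0.994], [-0.994, -0.0, -0.11], [0.0, -1.0, 0.001]]
ft_force: [0.6, -1.4, 1.1]
width: 1.0
```

```bash
cat >> h.py <<'E'
def go(x,y,z,psi):
    "tool-axis shift and turn to reach world xyz with jaw direction psi (deg), tool down"
    s=arm.sense();R=np.array(s["orientation"]).reshape(3,3);p=np.array(s["ee_pos"])
    from scipy.spatial.transform import Rotation as Ro
    c,n=np.cos(np.radians(psi)),np.sin(np.radians(psi))
    G=np.c_[[n,-c,0],[0,0,-1],[c,n,0]]
    print("t",s["time_s"],"pos",p,"psi",np.degrees(np.arctan2(R[1,2],R[0,2])),"q6",s["q"][5],"w",s["width"],"F",s["ft_force"])
    print("shift mm",1e3*R.T@(np.array([x,y,z])-p),"turn",np.degrees(Ro.from_matrix(R.T@G).as_rotvec()))
E
python3 -c "
from h import *
go(.43,.06,.2,-6.4)"
```

```text
t 0.9167 pos [ 0.3487 -0.1776  0.2197] psi -6.324455023175162 q6 1.2100255855743312 w 0.9997212134257757 F [ 0.6326 -1.4371  1.1411]
shift mm [-245.1446   19.7036   54.5899] turn [-0.0422  0.0755  0.0133]
```

Emit:
carry_out(moves=[[1,-0.245,0.02,0.054,0,0,0],[1,-0.245,0.02,0.054,0,0,0],[1,-0.245,0.02,0.054,0,0,0],[1,-0.245,0.02,0.054,0,0,0],[1,-0.245,0.02,0.054,0,0,0],[1,-0.245,0.02,0.054,0,0,0],[1,-0.245,0.02,0.054,0,0,0],[1,-0.245,0.02,0.054,0,0,0]])

```text
time_s: 1.58
ee_pos: [0.4307, 0.0596, 0.1991]
orientation: [[-0.111, -0.001, 0.994], [-0.994, -0.0, -0.111], [0.0, -1.0, -0.001]]
ft_force: [-0.2, -0.4, 0.8]
width: 1.002
```

```bash
python3 -c "
from h import *
d=grab('wrist','w1.png')
np.save('w1.npy',d,allow_pickle=True)
go(.43,.06,.2,-6.4)"
```

```text
t 1.6333 pos [0.4305 0.0582 0.1995] psi -6.503476475964129 q6 1.818905698673191 w 1.0010597645030035 F [0.344  0.0738 0.2146]
shift mm [-1.7009 -0.5154 -0.7032] turn [ 0.0488 -0.1035  0.0273]
```

View pics/w1.png

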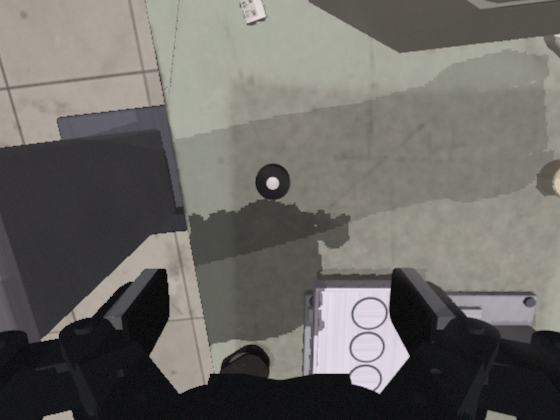

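```bash
cat >> h.py <<'E'
def blackpuck(d,near,zt=.016,r=60):
    g=cv2.cvtColor(d["img"],cv2.COLOR_BGR2GRAY);u0,v0=proj(d,near)[0]
    m=np.zeros_like(g);cv2.circle(m,(int(u0),int(v0)),r,255,-1)
    c=[k for k in cv2.findContours(((g<60)&(m>0)).astype(np.uint8),cv2.RETR_EXTERNAL,cv2.CHAIN_APPROX_NONE)[0] if cv2.contourArea(k)>100]
    for k in c:
        h=np.zeros_like(g);cv2.drawContours(h,[cv2.convexHull(k)],-1,255,-1)
        w=(g>150)&(h>0);ys,xs=np.nonzero(w)
        el=cv2.fitEllipse(k)
        print("puck ellipse",el,"dot px",xs.mean() if len(xs) else None,ys.mean() if len(ys) else None,"dot xy@z",cast(d,(xs.mean(),ys.mean()),zt)[0] if len(xs) else None,"ell@z",cast(d,el[0],zt/2)[0])
def rings(d,zt=.030,thr=150):
    g=cv2.cvtColor(d["img"],cv2.COLOR_BGR2GRAY)
    b=cv2.adaptiveThreshold(cv2.GaussianBlur(g,(3,3),0),255,cv2.ADAPTIVE_THRESH_MEAN_C,cv2.THRESH_BINARY_INV,15,8)
    cs,h=cv2.findContours(b,cv2.RETR_CCOMP,cv2.CHAIN_APPROX_NONE)
    out=[]
    for k,hh in zip(cs,h[0]):
        if len(k)<40 or hh[3]<0: continue
        el=cv2.fitEllipse(k);A,B=el[1]
        w=cast(d,k[:,0,:],zt);cc=w.mean(0);rr=np.linalg.norm(w-cc,axis=1)
        if rr.std()<.0008 and .012<rr.mean()<.02:
            (cx,cy),rad=cv2.minEnclosingCircle((w[:,:2]*1e4).astype(np.float32))
            A=np.c_[2*w[:,:2],np.ones(len(w))];s=np.linalg.lstsq(A,(w[:,:2]**2).sum(1),rcond=None)[0]
            print("ring px",np.round(el[0],1),"xy",s[:2],"r",rr.mean(),rr.std());out.append(s[:2])
    return out
E
python3 -c "
from h import *
d=np.load('w1.npy',allow_pickle=True).item()
print(proj(d,[.4305,.0582,.1995]))
blackpuck(d,[.4258,.0677,.015]);rings(d)
t=grab('top');blackpuck(t,[.4258,.0677,.015],r=25);rings(t)
"
```

```text
[[274.4614 293.853 ]]
puck ellipse ((272.32373046875, 181.40940856933594), (33.02758026123047, 34.98755645751953), 4.955963134765625) dot px 272.39166666666665 182.65833333333333 dot xy@z [0.4274 0.0673 0.016 ] ell@z [0.4272 0.0669 0.008 ]
ring px [366.6 346.8] xy [ 0.497  -0.0932] r 0.01433052289636173 0.0002957687855616572
ring px [369.4 313.1] xy [ 0.5012 -0.0585] r 0.014505977155186119 0.00032600652670143886
puck ellipse ((179.70521545410156, 259.6835632324219), (13.276217460632324, 15.051173210144043), 92.58843994140625) dot px 178.52941176470588 259.3529411764706 dot xy@z [0.426  0.0674 0.016 ] ell@z [0.4252 0.0667 0.008 ]
puck ellipse ((195.8529052734375, 261.27691650390625), (10.800175666809082, 29.857398986816406), 11.12093734741211) dot px None None dot xy@z None ell@z [0.4223 0.0311 0.008 ]
puck ellipse ((158.43531799316406, 257.3101501464844), (8.965849876403809, 32.5151481628418), 5.868168830871582) dot px None None dot xy@z None ell@z [0.4295 0.1136 0.008 ]
```

```bash
python3 -c "
from h import *
go(.4273,.067,.015,-6.4)"
```

```text
t 1.6833 pos [0.4305 0.0573 0.1997] psi -6.6134443048039095 q6 1.8188055758088215 w 1.0033708202692628 F [-0.2999 -1.0218  0.6273]
shift mm [ -9.3002 184.7259  -4.2069] turn [ 0.0207 -0.2134  0.0212]
```

Emit:
carry_out(moves=[[0.7,-0.009,0.04,-0.004,0,0,0],[0.7,-0.009,0.08,-0.004,0,0,0],[0.7,-0.009,0.12,-0.004,0,0,0],[0.7,-0.009,0.13,-0.004,0,0,0],[0.7,-0.009,0.13,-0.004,0,0,0],[0.7,-0.009,0.13,-0.004,0,0,0]])

```text
time_s: 2.18
ee_pos: [0.4282, 0.0662, 0.0713]
orientation: [[-0.117, 0.001, 0.993], [-0.993, 0.0, -0.117], [-0.0, -1.0, 0.001]]
ft_force: [-0.8, -0.2, 0.6]
width: 0.698
```

```bash
python3 -c "
from h import *
go(.4273,.067,.015,-6.4)
d=grab('wrist','w2.png')
go(.4273,.067,.015,-6.4)
blackpuck(d,[.4273,.067,.016])
"
```

```text
t 2.1833 pos [0.4282 0.0662 0.0713] psi -6.747270205215962 q6 1.8418585600035877 w 0.6975924227886637 F [-0.7916 -0.165   0.6225]
shift mm [-0.7207 56.3415 -1.0755] turn [-0.0531 -0.3473 -0.0115]
t 2.2333 pos [0.429  0.0665 0.0723] psi -6.728989405549636 q6 1.8419721638044697 w 0.6985385651436732 F [ 0.0397  0.8049 -0.069 ]
shift mm [-0.3092 57.2488 -1.8616] turn [-0.1564 -0.3289 -0.0396]
puck ellipse ((273.67767333984375, 235.7794647216797), (56.60325622558594, 59.485076904296875), 2.5418217182159424) dot px None None dot xy@z None ell@z [0.4272 0.0666 0.008 ]
```

View pics/w2.png

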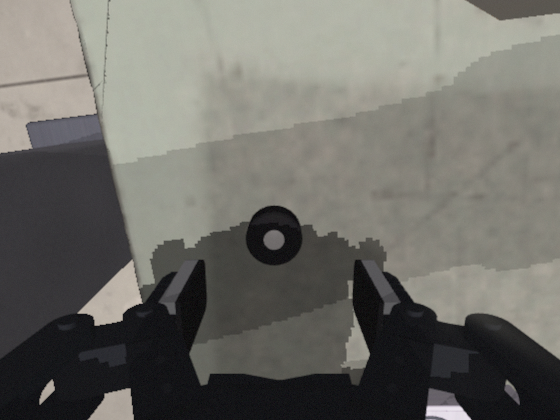

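Emit:
carry_out(moves=[[0.7,-0.0005,0.035,-0.0015,0,0,0],[0.7,-0.0005,0.056,-0.0015,0,0,0],[0.7,-0.0005,0.056,-0.0015,0,0,0],[0.1,-0.0005,0.056,-0.0015,0,0,0],[0.1,-0.0005,0.056,-0.0015,0,0,0],[0.1,-0.0005,0.056,-0.0015,0,0,0],[0.1,-0.0005,0.056,-0.0015,0,0,0],[0.1,-0.0005,0.056,-0.0015,0,0,0]])

```text
time_s: 2.9
ee_pos: [0.428, 0.0679, 0.0167]
orientation: [[-0.116, 0.004, 0.993], [-0.993, 0.0, -0.116], [-0.001, -1.0, 0.004]]
ft_force: [-2.4, -0.9, 9.9]
width: 0.314
```

```bash
python3 -c "
from h import *
go(.4273,.067,.015,-6.4)
d=grab('wrist','w3.png')
"
```

```text
t 2.9 pos [0.428  0.0679 0.0167] psi -6.6526575958712275 q6 1.8442575549488114 w 0.3142045101509117 F [-2.4386 -0.9222  9.9167]
shift mm [ 0.9448  1.7118 -0.6079] turn [-0.2206 -0.2526 -0.0522]
```

View pics/w3.png

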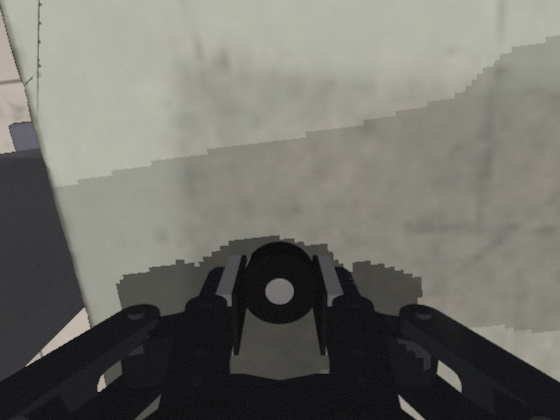

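```bash
python3 -c "
from h import *
d=grab('wrist')
g=d['img'].astype(int).sum(2)[270:312,255:305]
ys,xs=np.nonzero(g>400);print(xs.mean()+255,ys.mean()+270,len(xs));uv=(xs.mean()+255,ys.mean()+270)
print(cast(d,uv,.0155), arm.sense()['ee_pos'])
go(.50,-.10,.14,-6.6)
"
```

```text
nan nan 0
[[nan nan nan]] [0.428  0.0679 0.0167]
t 3.0 pos [0.428  0.0679 0.0167] psi -6.649931947164559 q6 1.8442403051031129 w 0.31561619025168597 F [-2.6532 -0.6409  8.1218]
shift mm [ 158.3019 -123.0678   91.4093] turn [-0.2245 -0.0498 -0.0525]<string>:5: RuntimeWarning: Mean of empty slice.
  ret = ret.dtype.type(ret / rcount)
```

Lift and move over the table to view the rings.

Emit:
carry_out(moves=[[0.1,0,-0.03,0,0,0,0],[0.1,0,-0.07,0,0,0,0],[0.1,0.03,-0.1,0.017,0,0,0],[0.1,0.06,-0.12,0.035,0,0,0],[0.1,0.095,-0.123,0.055,0,0,0],[0.1,0.13,-0.123,0.075,0,0,0],[0.1,0.158,-0.123,0.091,0,0,0],[0.1,0.158,-0.123,0.091,0,0,0]])

```text
time_s: 3.67
ee_pos: [0.5007, -0.1044, 0.1384]
orientation: [[-0.12, 0.003, 0.993], [-0.993, -0.002, -0.12], [0.001, -1.0, 0.003]]
ft_force: [0.1, 0.5, -0.1]
width: 0.317
```

Emit:
carry_out(moves=[[0.1,0,0,0,0,0,0],[0.1,0,0,0,0,0,0]])

```text
time_s: 3.83
ee_pos: [0.4986, -0.0998, 0.1378]
orientation: [[-0.116, 0.001, 0.993], [-0.993, 0.0, -0.116], [-0.0, -1.0, 0.001]]
ft_force: [0.3, -0.0, -0.7]
width: 0.32
```

```bash
python3 -c "
from h import *
d=grab('wrist','w4.png');np.save('w4.npy',d,allow_pickle=True)
go(.50,-.10,.14,-6.6)
rings(d)
"
```

```text
t 3.8833 pos [ 0.4985 -0.0993  0.1377] psi -6.62511435076972 q6 1.4897765523443618 w 0.3196895606859448 F [-0.2351 -0.1439 -0.7464]
shift mm [ 0.5689 -2.3481  1.5985] turn [-0.0502 -0.0251 -0.0082]
ring px [271.8 151.2] xy [ 0.5007 -0.0582] r 0.014495130722091566 0.0002232140805760819
```

View pics/w4.png

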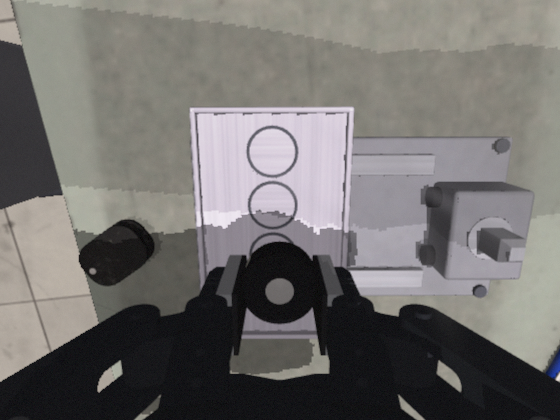

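```bash
python3 -c "
from h import *
d=np.load('w4.npy',allow_pickle=True).item()
g=cv2.cvtColor(d['img'],cv2.COLOR_BGR2GRAY)[275:307,262:298]
print(g.max());ys,xs=np.nonzero(g>90);uv=(xs.mean()+262,ys.mean()+275);print(uv,len(xs))
tcp=np.array([.4985,-.0993,.1377])
p=cast(d,uv,.1367)[0];print('dot off',p-tcp, 'axis px',proj(d,tcp))
tgt=np.array([.5007,-.0582])-(p-tcp)[:2];print(tgt)
go(tgt[0],tgt[1],.048,-6.6)
"
```

```text
114
(np.float64(279.14869888475835), np.float64(290.80297397769516)) 538
dot off [ 0.0018 -0.0015 -0.001 ] axis px [[274.0778 288.9126]]
[ 0.4989 -0.0567]
t 3.8833 pos [ 0.4985 -0.0993  0.1377] psi -6.62511435076972 q6 1.4897765523443618 w 0.3196895606859448 F [-0.2351 -0.1439 -0.7464]
shift mm [-42.3304  89.6527  -4.5496] turn [-0.0502 -0.0251 -0.0082]
```

Emit:
carry_out(moves=[[0.1,-0.021,0.02,-0.002,0,0,0],[0.1,-0.042,0.045,-0.0045,0,0,0],[0.1,-0.042,0.065,-0.0045,0,0,0],[0.1,-0.042,0.065,-0.0045,0,0,0],[0.1,-0.042,0.065,-0.0045,0,0,0],[0.1,-0.042,0.065,-0.0045,0,0,0]])

```text
time_s: 4.38
ee_pos: [0.4994, -0.0573, 0.0734]
orientation: [[-0.115, 0.002, 0.993], [-0.993, -0.0, -0.115], [0.0, -1.0, 0.002]]
ft_force: [0.0, -0.5, -0.2]
width: 0.316
```

```bash
python3 -c "
from h import *
go(.4989,-.0567,.047,-6.6)
go(.4989,-.0567,.047,-6.6)
d=grab('wrist','w5.png')
go(.4989,-.0567,.047,-6.6)
"
```

```text
t 4.3833 pos [ 0.4994 -0.0573  0.0734] psi -6.6035351983251465 q6 1.571888409875869 w 0.3164177394912143 F [ 0.047  -0.539  -0.1876]
shift mm [-0.526  26.4172 -0.5691] turn [-0.1023 -0.0035  0.0049]
t 4.3833 pos [ 0.4994 -0.0573  0.0734] psi -6.6035351983251465 q6 1.571888409875869 w 0.3164177394912143 F [ 0.047  -0.539  -0.1876]
shift mm [-0.526  26.4172 -0.5691] turn [-0.1023 -0.0035  0.0049]
t 4.4333 pos [ 0.4996 -0.0575  0.0736] psi -6.630854070689311 q6 1.5719035726490105 w 0.3124370198887661 F [ 0.2246 -0.0713 -1.1405]
shift mm [-0.7517 26.6446 -0.8912] turn [-0.141  -0.0309  0.0038]
```

View pics/w5.png

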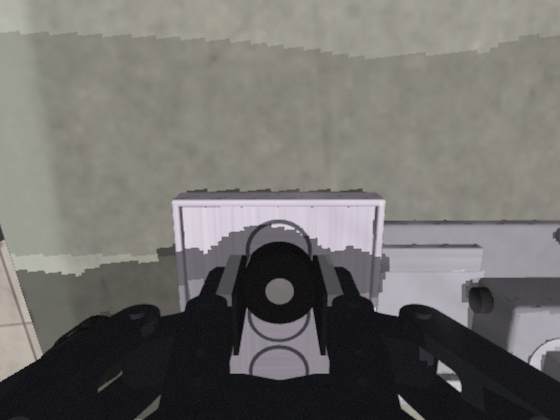

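Emit:
carry_out(moves=[[0.1,-0.0005,0.015,-0.001,0,0,0],[0.1,-0.0005,0.025,-0.001,0,0,0],[0.1,-0.0005,0.026,-0.001,0,0,0],[0.1,-0.0005,0.026,-0.001,0,0,0],[0.1,-0.0005,0.026,-0.001,0,0,0]])

```text
time_s: 4.85
ee_pos: [0.4987, -0.0572, 0.0468]
orientation: [[-0.116, 0.002, 0.993], [-0.993, -0.0, -0.116], [0.0, -1.0, 0.002]]
ft_force: [0.7, 0.6, 3.8]
width: 0.315
```

```bash
python3 -c "
from h import *
go(.4989,-.0567,.047,-6.6)
d=grab('wrist','w6.png')
go(.4989,-.0567,.047,-6.6)
"
```

```text
t 4.85 pos [ 0.4987 -0.0572  0.0468] psi -6.6715033171216955 q6 1.5729491295295843 w 0.31492853890875977 F [0.6685 0.5949 3.7726]
shift mm [-0.5675 -0.2409  0.1818] turn [-0.1082 -0.0715  0.0006]
t 4.9 pos [ 0.4986 -0.0572  0.0467] psi -6.667228231668578 q6 1.5729405024824488 w 0.3096168948932115 F [ 0.9168 -0.0897  4.4206]
shift mm [-0.545  -0.2645  0.1952] turn [-0.1051 -0.0672  0.0028]
```

View pics/w6.png

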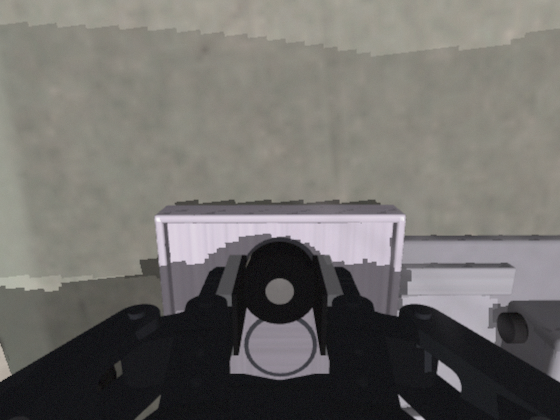

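Contact (≈4 N). Release gently and rise.

Emit:
carry_out(moves=[[0.6,0,0,0,0,0,0],[0.6,0,0,0,0,0,0],[0.6,0,0,0,0,0,0],[0.6,0,-0.01,0,0,0,0],[0.6,0,-0.03,0,0,0,0],[0.6,0,-0.07,0,0,0,0],[0.6,0.04,-0.09,0,0,0,0],[0.6,0.04,-0.09,0,0,0,0]])

```text
time_s: 5.57
ee_pos: [0.4947, -0.0996, 0.1411]
orientation: [[-0.116, 0.006, 0.993], [-0.993, -0.003, -0.116], [0.002, -1.0, 0.007]]
ft_force: [1.6, -0.1, -0.1]
width: 0.599
```

Emit:
carry_out(moves=[[0.6,0,0,0,0,0,0],[0.6,0,0,0,0,0,0]])

```text
time_s: 5.73
ee_pos: [0.4931, -0.0967, 0.1357]
orientation: [[-0.117, -0.0, 0.993], [-0.993, 0.0, -0.117], [-0.0, -1.0, -0.0]]
ft_force: [0.0, 0.3, -0.1]
width: 0.599
```

```bash
python3 -c "
from h import *
d=grab('wrist','w7.png');np.save('w7.npy',d,allow_pickle=True)
go(.4989,-.0567,.047,-6.6)
t=grab('top','t7.png');cv2.imwrite('pics/t7z.png',cv2.resize(t['img'][130:310,150:370],None,fx=3.3,fy=3.3,interpolation=cv2.INTER_CUBIC))
"
```

```text
t 5.7833 pos [ 0.4929 -0.0963  0.1351] psi -6.663632730400217 q6 1.494021362614555 w 0.6023625018108073 F [-0.1695  0.4758 -0.1127]
shift mm [-40.0006  88.1125   1.5021] turn [ 0.0719 -0.0636 -0.0191]
```

View pics/w7.png

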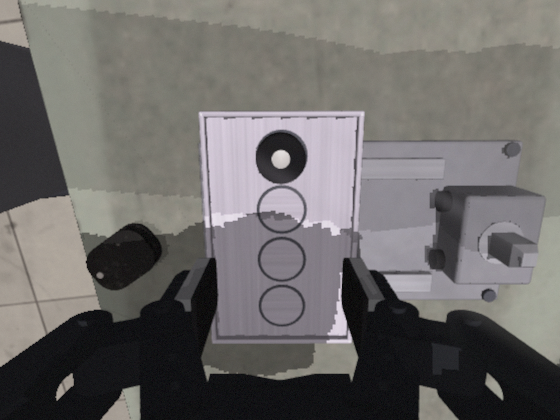

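View pics/t7z.png

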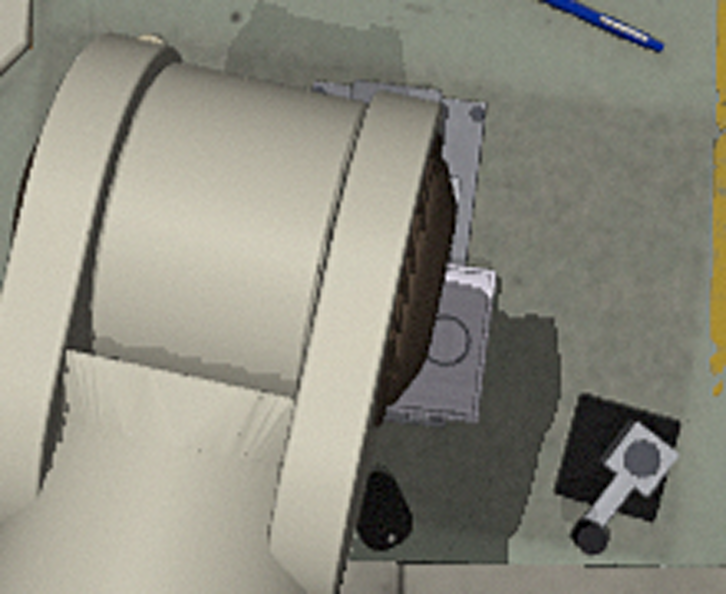

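```bash
python3 -c "
from h import *
d=np.load('w7.npy',allow_pickle=True).item()
r=rings(d)
# manual centers
c=cast(d,[(282,209.5),(281.7,258.7),(281.7,305)],.030);print(c, np.diff(c,axis=0))
print('ring1',c[0]*2-c[1], c[0]+(c[0]-c[2])/2)
g=cv2.cvtColor(d['img'],cv2.COLOR_BGR2GRAY)[148:172,268:296];ys,xs=np.nonzero(g>140);uv=(xs.mean()+268,ys.mean()+148);print(uv,cast(d,uv,.046))
go(.6756,.0422,.16,-6.6)
"
```

```text
ring px [281.4 305.3] xy [ 0.4889 -0.1627] r 0.014519690399452927 0.00022304918499032242
ring px [281.3 259. ] xy [ 0.4928 -0.1279] r 0.014517909784361347 0.00022074238526400148
[[ 0.4973 -0.0931  0.03  ]
 [ 0.4931 -0.1275  0.03  ]
 [ 0.4891 -0.1623  0.03  ]] [[-0.0041 -0.0344  0.    ]
 [-0.004  -0.0348  0.    ]]
ring1 [ 0.5014 -0.0588  0.03  ] [ 0.5013 -0.0586  0.03  ]
(np.float64(280.42105263157896), np.float64(158.77067669172934)) [[ 0.5002 -0.0581  0.046 ]]
t 5.8333 pos [ 0.4928 -0.0961  0.1348] psi -6.631630546331202 q6 1.4939117936030093 w 0.5985053783505626 F [-0.3488  0.4209 -0.5034]
shift mm [-158.4526  -25.4479  165.5835] turn [ 0.1024 -0.0316 -0.0204]
```

Emit:
carry_out(moves=[[0.6,-0.03,-0.01,0.03,0,0,0],[0.6,-0.06,-0.015,0.06,0,0,0],[0.6,-0.09,-0.015,0.09,0,0,0],[0.6,-0.115,-0.015,0.12,0,0,0],[0.6,-0.135,-0.015,0.15,0,0,0],[0.6,-0.135,-0.015,0.165,0,0,0],[0.6,-0.135,-0.015,0.165,0,0,0],[0.6,-0.135,-0.015,0.165,0,0,0]])

```text
time_s: 6.5
ee_pos: [0.6724, 0.0194, 0.1488]
orientation: [[-0.114, -0.003, 0.993], [-0.993, -0.0, -0.114], [0.0, -1.0, -0.003]]
ft_force: [0.4, -0.3, -0.2]
width: 0.599
```

Emit:
carry_out(moves=[[0.6,0,0,0,0,0,0],[0.6,0,0,0,0,0,0]])

```text
time_s: 6.67
ee_pos: [0.6718, 0.0182, 0.1508]
orientation: [[-0.116, -0.001, 0.993], [-0.993, 0.0, -0.116], [0.0, -1.0, -0.001]]
ft_force: [-0.2, 0.3, 0.2]
width: 0.601
```

```bash
python3 -c "
from h import *
go(.6756,.0422,.16,-6.6)
d=grab('wrist','w8.png');np.save('w8.npy',d,allow_pickle=True)
"
```

```text
t 6.6667 pos [0.6718 0.0182 0.1508] psi -6.660769932403716 q6 1.7141446319850424 w 0.60095927559226 F [-0.2161  0.3497  0.1868]
shift mm [-24.2592  -9.1588   0.9593] turn [ 0.0296 -0.0608  0.0026]
```

View pics/w8.png

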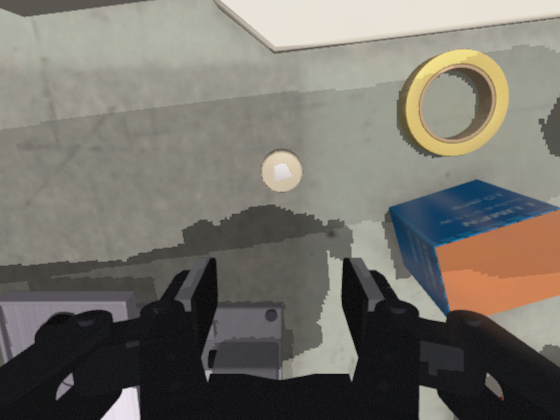

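```bash
cat >> h.py <<'E'
def cream(d,near,zt=.018,r=45):
    u0,v0=proj(d,near)[0];im=d["img"].astype(int);m=np.zeros(im.shape[:2],np.uint8);cv2.circle(m,(int(u0),int(v0)),r,255,-1)
    k=((im[...,2]-im[...,0]>25)|(im.sum(2)>600))&(m>0)
    c=max(cv2.findContours(k.astype(np.uint8),cv2.RETR_EXTERNAL,cv2.CHAIN_APPROX_NONE)[0],key=cv2.contourArea)
    el=cv2.fitEllipse(c);print("cream",el,"top",cast(d,el[0],zt)[0],"mid",cast(d,el[0],zt/2)[0]);return el
E
python3 -c "
from h import *
d=np.load('w8.npy',allow_pickle=True).item()
el=cream(d,[.675,.042,.018])
t=grab('top','t8.png');s=grab('scene')
et=cream(t,[.675,.042,.018],r=20);es=cream(s,[.675,.042,.018],r=20)
print(tri(d,el[0],t,et[0]),tri(d,el[0],s,es[0]))
"
```

```text
cream ((281.3028869628906, 171.04161071777344), (40.37781524658203, 40.58028793334961), 33.517818450927734) top [0.6781 0.0428 0.018 ] mid [0.678  0.0414 0.009 ]
cream ((195.738525390625, 146.5113983154297), (7.878983020782471, 10.359868049621582), 15.132406234741211) top [0.6768 0.0389 0.018 ] mid [0.6789 0.0407 0.009 ]
cream ((182.34356689453125, 246.52137756347656), (8.356366157531738, 9.786354064941406), 67.03788757324219) top [0.6761 0.0422 0.018 ] mid [0.6821 0.0391 0.009 ]
(array([0.6784, 0.0411, 0.0089]), np.float64(0.0011839626045876078)) (array([0.6779, 0.0419, 0.0154]), np.float64(0.0011168344010155117))
```

```bash
python3 -c "
from h import *
go(.6762,.0438,.07,-6.6)
"
```

```text
t 6.8167 pos [0.6722 0.018  0.1514] psi -6.673879514025759 q6 1.7140780288612028 w 0.5988765300615445 F [0.5294 0.0673 0.1126]
shift mm [-26.0413  81.3812   0.896 ] turn [-0.0346 -0.0739 -0.0078]
```

Emit:
carry_out(moves=[[0.6,-0.013,0.025,0.0005,0,0,0],[0.6,-0.026,0.06,0.001,0,0,0],[0.6,-0.026,0.081,0.001,0,0,0],[0.6,-0.026,0.081,0.001,0,0,0],[0.6,-0.026,0.081,0.001,0,0,0],[0.6,-0.026,0.081,0.001,0,0,0]])

```text
time_s: 7.32
ee_pos: [0.6774, 0.0437, 0.0719]
orientation: [[-0.116, 0.002, 0.993], [-0.993, 0.0, -0.116], [-0.0, -1.0, 0.002]]
ft_force: [1.3, -0.8, 1.0]
width: 0.601
```

```bash
python3 -c "
from h import *
d=grab('wrist','w9.png')
el=cream(d,[.678,.042,.018],r=70)
go(.6762,.0438,.0175,-6.6)
"
```

```text
cream ((283.03955078125, 223.29025268554688), (9.580225944519043, 41.00492858886719), 104.64654541015625) top [0.6825 0.0535 0.018 ] mid [0.6823 0.0507 0.009 ]
t 7.3667 pos [0.6777 0.0436 0.0724] psi -6.679896617986777 q6 1.7517249499204084 w 0.5970677811997768 F [ 0.8591 -0.8694  1.1779]
shift mm [ 0.0562 54.9162 -1.7264] turn [-0.1868 -0.0798 -0.0296]
```

View pics/w9.png

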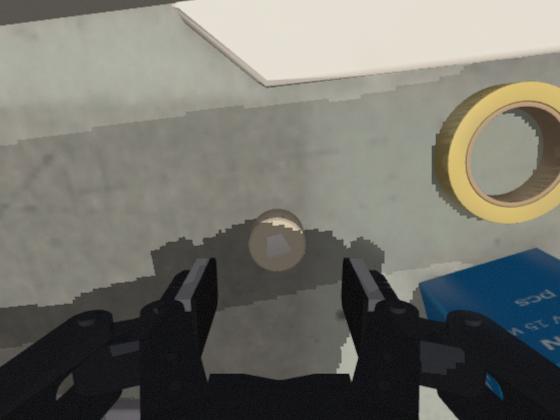

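Emit:
carry_out(moves=[[0.6,0,0.035,-0.0015,0,0,0],[0.6,0,0.055,-0.0015,0,0,0],[0.6,0,0.055,-0.0015,0,0,0],[0.1,0,0.055,-0.0015,0,0,0],[0.1,0,0.055,-0.0015,0,0,0],[0.1,0,0.055,-0.0015,0,0,0],[0.1,0,0.055,-0.0015,0,0,0],[0.1,0,0.055,-0.0015,0,0,0]])

```text
time_s: 8.03
ee_pos: [0.6767, 0.0442, 0.0176]
orientation: [[-0.116, 0.004, 0.993], [-0.993, 0.0, -0.116], [-0.001, -1.0, 0.004]]
ft_force: [0.1, -1.9, 6.8]
width: 0.321
```

```bash
python3 -c "
from h import *
go(.495,-.14,.14,-6.6)
d=grab('wrist','w10.png')
"
```

```text
t 8.0333 pos [0.6767 0.0442 0.0176] psi -6.654979332570246 q6 1.7522061023891706 w 0.3205999345077414 F [ 0.0505 -1.8593  6.8264]
shift mm [ 203.9344 -123.1098 -158.6909] turn [-0.227  -0.0549 -0.0316]
```

View pics/w10.png

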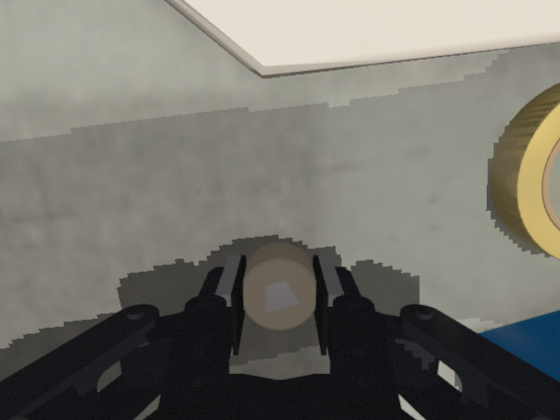

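Emit:
carry_out(moves=[[0.1,0,-0.03,0,0,0,0],[0.1,0,-0.07,0,0,0,0],[0.1,0,-0.11,0,0,0,0],[0.1,0.025,-0.123,-0.02,0,0,0],[0.1,0.05,-0.123,-0.04,0,0,0],[0.1,0.075,-0.123,-0.06,0,0,0],[0.1,0.1,-0.123,-0.08,0,0,0],[0.1,0.125,-0.123,-0.1,0,0,0]])

```text
time_s: 8.75
ee_pos: [0.5608, -0.0692, 0.1391]
orientation: [[-0.115, 0.002, 0.993], [-0.993, -0.0, -0.115], [0.0, -1.0, 0.002]]
ft_force: [-1.2, -0.5, -0.1]
width: 0.323
```

Emit:
carry_out(moves=[[0.1,0.025,0,-0.02,0,0,0],[0.1,0.05,0,-0.04,0,0,0],[0.1,0.079,0,-0.058,0,0,0],[0.1,0.079,0,-0.058,0,0,0],[0.1,0.079,0,-0.058,0,0,0],[0.1,0.079,0,-0.058,0,0,0]])

```text
time_s: 9.25
ee_pos: [0.4953, -0.1402, 0.1388]
orientation: [[-0.116, 0.002, 0.993], [-0.993, -0.0, -0.116], [0.0, -1.0, 0.002]]
ft_force: [1.3, 0.2, -0.5]
width: 0.32
```

```bash
python3 -c "
from h import *
go(.495,-.14,.14,-6.6)
d=grab('wrist','w11.png');np.save('w11.npy',d,allow_pickle=True)
r=rings(d)
"
```

```text
t 9.25 pos [ 0.4953 -0.1402  0.1388] psi -6.681515065440123 q6 1.4114008369965383 w 0.31960365727820345 F [ 1.2595  0.1832 -0.5478]
shift mm [-0.1775 -1.1953 -0.3079] turn [-0.1127 -0.0815  0.0032]
ring px [269.5 142.1] xy [ 0.4967 -0.093 ] r 0.014473056305939373 0.00019743177754906512
```

View pics/w11.png

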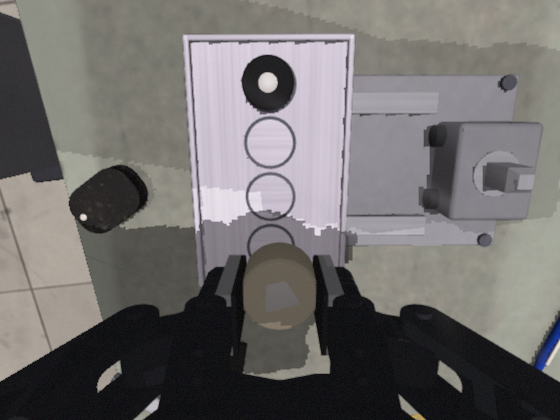

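```bash
python3 -c "
from h import *
d=np.load('w11.npy',allow_pickle=True).item()
im=d['img'];cv2.imwrite('pics/w11z.png',cv2.resize(im[230:340,225:335],None,fx=5,fy=5))
tcp=np.array([.4953,-.1402,.1388])
p=cast(d,(280,293),.1403)[0];print(p-tcp)
t=np.array([.4967,-.093])-(p-tcp)[:2];print(t)
go(t[0],t[1],.07,-6.6)
"
```

```text
[ 0.002  -0.0007  0.0015]
[ 0.4947 -0.0923]
t 9.3 pos [ 0.4954 -0.1398  0.1385] psi -6.632585509158746 q6 1.4113688246677267 w 0.31913905961912703 F [-0.0876  0.082  -0.2093]
shift mm [-47.1193  68.446   -6.3358] turn [-0.0773 -0.0326  0.0001]
```

View pics/w11z.png

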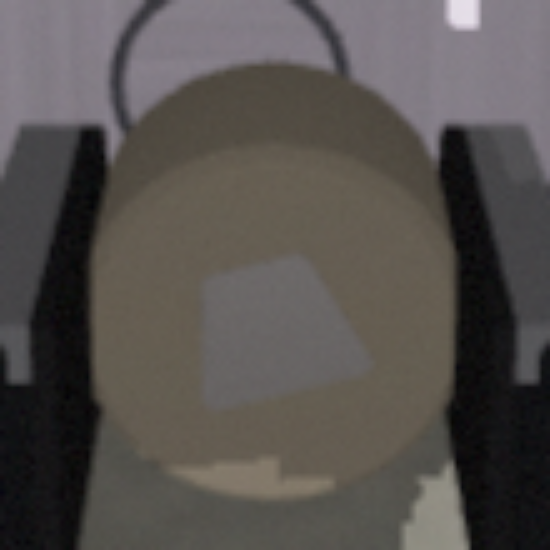

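Emit:
carry_out(moves=[[0.1,-0.024,0.02,-0.003,0,0,0],[0.1,-0.048,0.045,-0.006,0,0,0],[0.1,-0.048,0.065,-0.006,0,0,0],[0.1,-0.048,0.065,-0.006,0,0,0],[0.1,-0.048,0.065,-0.006,0,0,0],[0.1,-0.048,0.065,-0.006,0,0,0]])

```text
time_s: 9.8
ee_pos: [0.4952, -0.0917, 0.074]
orientation: [[-0.115, 0.001, 0.993], [-0.993, -0.0, -0.115], [0.0, -1.0, 0.001]]
ft_force: [0.3, -0.1, 0.3]
width: 0.323
```

```bash
python3 -c "
from h import *
go(.4951,-.0918,.0476,-6.6)
d=grab('wrist','w12.png')
go(.4951,-.0918,.0476,-6.6)
"
```

```text
t 9.8 pos [ 0.4952 -0.0917  0.074 ] psi -6.610081860663328 q6 1.5031835992645357 w 0.3233936915425832 F [ 0.3021 -0.1381  0.3367]
shift mm [ 0.1475 26.4139 -0.1357] turn [-0.0672 -0.0101  0.0088]
t 9.85 pos [ 0.4954 -0.0919  0.0743] psi -6.639117570413302 q6 1.5031955260890284 w 0.3242771958653767 F [ 0.3546 -0.7252  0.0677]
shift mm [-0.1098 26.7373 -0.3705] turn [-0.1132 -0.0391  0.0104]
```

View pics/w12.png

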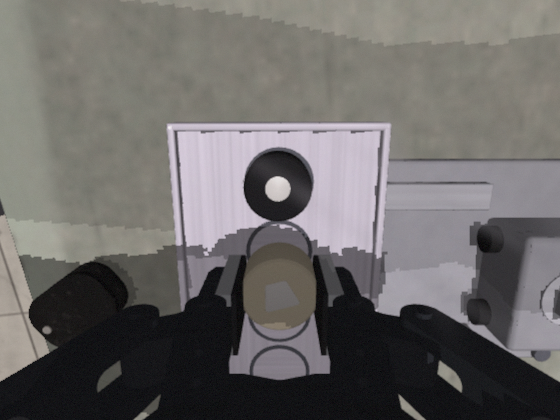

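Aligned (held puck x≈280, ring ≈280). Lower and release.

Emit:
carry_out(moves=[[0.1,0,0.015,0,0,0,0],[0.1,0,0.025,0,0,0,0],[0.1,0,0.0265,0,0,0,0],[0.1,0,0.0265,0,0,0,0],[0.1,0,0.0265,0,0,0,0]])

```text
time_s: 10.27
ee_pos: [0.4952, -0.0922, 0.0475]
orientation: [[-0.116, 0.002, 0.993], [-0.993, -0.0, -0.116], [0.0, -1.0, 0.002]]
ft_force: [0.1, -1.0, 5.5]
width: 0.319
```

Emit:
carry_out(moves=[[0.6,0,0,0,0,0,0],[0.6,0,0,0,0,0,0],[0.6,0,0,0,0,0,0],[0.6,0,-0.01,0,0,0,0],[0.6,0,-0.03,0,0,0,0],[0.6,0,-0.07,0,0,0,0],[0.6,0.02,-0.09,0,0,0,0],[0.6,0.02,-0.09,0,0,0,0]])

```text
time_s: 10.93
ee_pos: [0.4938, -0.1136, 0.142]
orientation: [[-0.116, 0.007, 0.993], [-0.993, -0.002, -0.116], [0.002, -1.0, 0.007]]
ft_force: [0.4, 0.1, 0.9]
width: 0.598
```

Emit:
carry_out(moves=[[0.6,0,0,0,0,0,0],[0.6,0,0,0,0,0,0]])

```text
time_s: 11.1
ee_pos: [0.4918, -0.1115, 0.136]
orientation: [[-0.116, -0.0, 0.993], [-0.993, 0.0, -0.116], [-0.0, -1.0, -0.001]]
ft_force: [-0.3, 0.9, -0.3]
width: 0.603
```

```bash
python3 -c "
from h import *
d=grab('wrist','w13.png');np.save('w13.npy',d,allow_pickle=True)
rings(d)
go(.6,-.15,.2,-6.6)
"
```

```text
ring px [280.8 285.9] xy [ 0.4888 -0.1627] r 0.014517657944598791 0.0002201490284549278
ring px [280.5 238.7] xy [ 0.4926 -0.1283] r 0.014308822402089288 0.00045863880228253596
t 11.15 pos [ 0.4916 -0.1113  0.1354] psi -6.647204142591716 q6 1.4640976569555446 w 0.60090780565943 F [-0.3389  0.7107  0.1397]
shift mm [ 25.8819 -64.7657 112.0725] turn [ 0.0856 -0.0472 -0.0178]
```

View pics/w13.png

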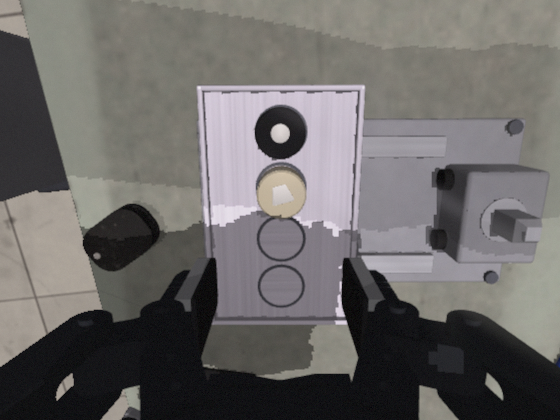

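```bash
python3 -c "
from h import *
d=np.load('w13.npy',allow_pickle=True).item()
cv2.imwrite('pics/w13z.png',cv2.resize(d['img'][95:310,240:330],None,fx=2.7,fy=2.7))
r=cast(d,[(280.8,285.9),(280.5,238.7)],.03);print(2*r[1]-r[0],3*r[1]-2*r[0])
print(cast(d,(281.2,193),.049),cast(d,(280.2,132.8),.046))
"
```

```text
[ 0.4964 -0.0936  0.03  ] [ 0.5002 -0.0591  0.03  ]
[[ 0.497  -0.0929  0.049 ]] [[ 0.5005 -0.058   0.046 ]]
```

View pics/w13z.png

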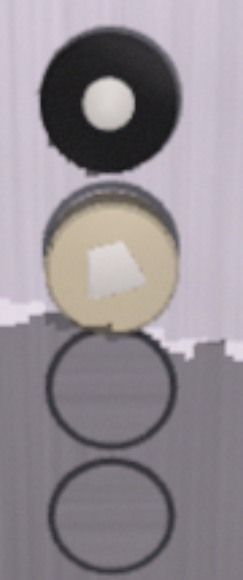

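Emit:
carry_out(moves=[[0.6,0.01,-0.02,0.03,0,0,0],[0.6,0.02,-0.035,0.06,0,0,0],[0.6,0.03,-0.035,0.095,0,0,0],[0.6,0.043,-0.035,0.13,0,0,0],[0.6,0.043,-0.035,0.139,0,0,0],[0.6,0.043,-0.035,0.139,0,0,0],[0.6,0.043,-0.035,0.139,0,0,0],[0.6,0.043,-0.035,0.139,0,0,0]])

```text
time_s: 11.82
ee_pos: [0.6242, -0.1697, 0.1707]
orientation: [[-0.115, -0.002, 0.993], [-0.993, 0.0, -0.115], [-0.0, -1.0, -0.002]]
ft_force: [-0.2, -0.9, -0.8]
width: 0.6
```

```bash
python3 -c "
from h import *
d=grab('wrist','w14.png');np.save('w14.npy',d,allow_pickle=True)
go(.625,-.17,.17,-6.6)
u=proj(d,[.6308,-.1264,.074])[0].astype(int);print(u)
cv2.imwrite('pics/w14z.png',cv2.resize(d['img'][u[1]-60:u[1]+60,u[0]-60:u[0]+60],None,fx=5,fy=5,interpolation=cv2.INTER_CUBIC))
"
```

```text
t 11.8667 pos [ 0.6242 -0.1698  0.1713] psi -6.6186447567251365 q6 1.4207536254990059 w 0.5990532047336461 F [-0.2389  0.2916 -0.9177]
shift mm [0.1344 1.297  0.7923] turn [ 0.0333 -0.0186 -0.006 ]
[278 149]
```

View pics/w14.png

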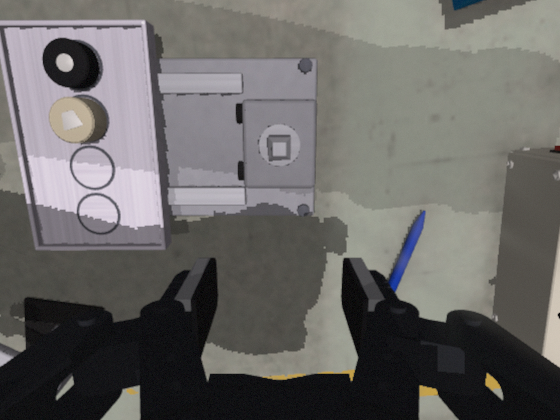

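View pics/w14z.png

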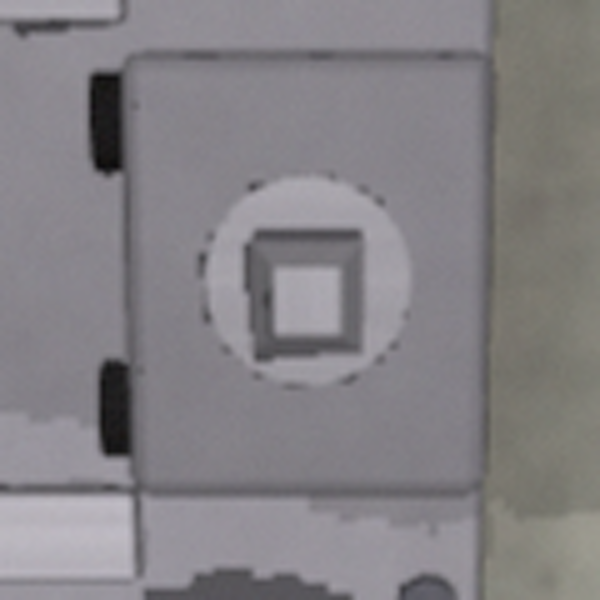

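```bash
python3 -c "
from h import *
d=np.load('w14.npy',allow_pickle=True).item()
print(cast(d,(278.8,148.8),.074))
g=cv2.cvtColor(d['img'],cv2.COLOR_BGR2GRAY)[138:160,268:290].astype(int);print(g)
t=grab('top','t14.png')
cv2.imwrite('pics/t14z.png',cv2.resize(t['img'][230:310,300:370],None,fx=8,fy=8,interpolation=cv2.INTER_CUBIC))
"
```

```text
[[ 0.6308 -0.1259  0.074 ]]
[[ 96 109 114 117 114 116 115 116 115 118 117 117 116 116 116 116 116 118
  119 119 116 112]
 [ 93 102 110 114 115 116 116 116 118 117 117 116 116 116 116 117 118 119
  119 116 114 107]
 [ 92 101 103 113 116 116 116 117 118 116 116 115 118 115 117 120 120 118
  118 114 108 106]
 [ 92  98  98 104 114 117 118 117 114 116 115 117 116 119 119 118 116 117
  115 107 105 105]
 [ 95  99 100 100 116 139 143 143 142 141 143 143 144 146 145 143 144 136
  118 104 105 107]
 [ 94 100  99  99 123 157 166 167 165 166 168 168 168 171 169 170 170 157
  127 104 104 103]
 [ 93  99  98  98 123 162 168 167 165 167 167 168 171 169 169 170 169 158
  124 105 104 105]
 [ 93 100  97  97 123 159 168 166 167 166 168 167 169 170 170 171 171 156
  126 105 105 105]
 [ 93  99 100  93 115 160 168 167 166 166 167 167 170 169 168 169 170 158
  126 106 105 104]
 [ 92 100  92  79 110 159 169 166 166 166 167 168 168 170 167 170 169 157
  123 104 103 105]
 [ 92 100  87  68 109 159 168 165 163 166 165 167 167 169 170 169 168 156
  126 104 104 104]
 [ 94  98  86  68 111 157 167 164 165 166 166 167
[... 274 characters left out ...]
5 163 167 169 168 168 167 155
  123 104 102 105]
 [ 93  99  99  88 109 156 166 165 162 165 165 165 166 166 167 168 168 156
  123 106 104 104]
 [ 92  99  98  87 108 157 167 164 162 162 164 164 166 167 168 166 167 155
  123 104 104 102]
 [110  99  97  86 101 140 150 148 147 149 149 149 149 150 150 152 149 141
  119 104 104 105]
 [130 101  99  92  88 107 112 110 111 110 110 109 112 113 111 111 112 107
  100 102 104 105]
 [128  98  96  91  88  84  85  86  85  86  87  85  86  85  86  86  84  86
   87  93 101 104]
 [126  94  89  85  85  85  87  87  88  86  86  86  85  86  86  84  86  87
   85  88  90  97]
 [127  85  82  82  84  81  83  85  84  85  84  85  83  97 114 114 112 112
  113 113 114 116]]
```

View pics/t14z.png

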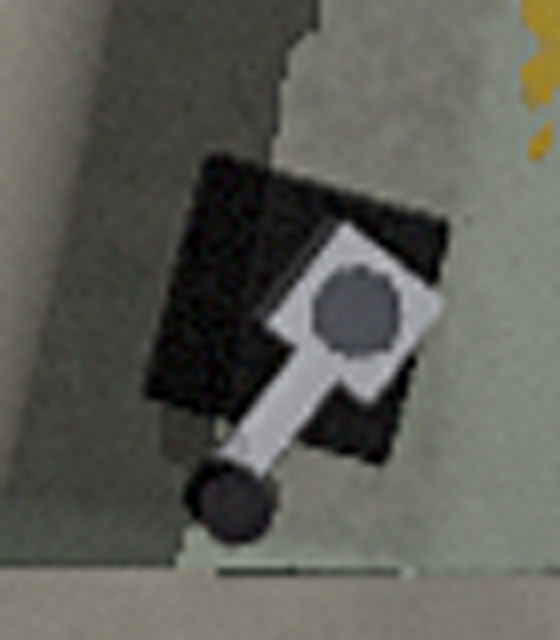

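```bash
python3 -c "
from h import *
go(.41,-.29,.2,60)"
```

```text
t 11.9167 pos [ 0.6243 -0.1698  0.1717] psi -6.62119919762661 q6 1.4207412440796292 w 0.5955130157212043 F [-1.1037  0.0724 -0.3916]
shift mm [ 144.0876  -28.3497 -199.0228] turn [ -0.0067 -66.6212  -0.    ]
```

Emit:
carry_out(moves=[[0.6,0.144,-0.028,-0.199,0,-66.6,0],[0.6,0.144,-0.028,-0.199,0,-66.6,0],[0.6,0.144,-0.028,-0.199,0,-66.6,0],[0.6,0.144,-0.028,-0.199,0,-66.6,0],[0.6,0.144,-0.028,-0.199,0,-66.6,0],[0.6,0.144,-0.028,-0.199,0,-66.6,0],[0.6,0.144,-0.028,-0.199,0,-66.6,0],[0.6,0.144,-0.028,-0.199,0,-66.6,0]])

```text
time_s: 12.58
ee_pos: [0.4085, -0.2911, 0.2008]
orientation: [[0.765, 0.002, 0.644], [-0.644, -0.002, 0.765], [0.003, -1.0, 0.0]]
ft_force: [0.8, -1.0, -0.0]
width: 0.598
```

```bash
python3 -c "
from h import *
go(.41,-.29,.2,60)"
```

```text
t 12.5833 pos [ 0.4085 -0.2911  0.2008] psi 49.93717888820966 q6 0.08017364563283011 w 0.5979317257096768 F [ 0.844  -1.0046 -0.0322]
shift mm [0.4477 0.8005 1.8063] turn [  0.0096 -10.0628   0.1599]
```

Emit:
carry_out(moves=[[1,0,0,0,0,-7,0],[1,0,0,0,0,-10,0],[1,0,0,0,0,-10,0],[1,0,0,0,0,-10,0]])

```text
time_s: 12.92
ee_pos: [0.4104, -0.29, 0.1997]
orientation: [[0.863, 0.001, 0.505], [-0.505, -0.001, 0.863], [0.001, -1.0, -0.0]]
ft_force: [0.2, -0.6, -0.4]
width: 1.001
```

```bash
python3 -c "
from h import *
go(.41,-.29,.2,60)
d=grab('wrist','w15.png');np.save('w15.npy',d,allow_pickle=True)
"
```

```text
t 12.9167 pos [ 0.4104 -0.29    0.1997] psi 59.64702857338458 q6 -0.08539560100483772 w 1.0012531209732674 F [ 0.1543 -0.6367 -0.4477]
shift mm [-0.361  -0.2547 -0.21  ] turn [ 0.0039 -0.353   0.0597]
```

View pics/w15.png

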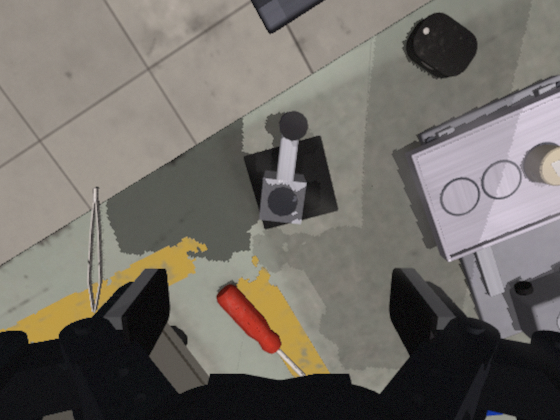

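```bash
python3 -c "
from h import *
d=np.load('w15.npy',allow_pickle=True).item()
cv2.imwrite('pics/w15z.png',cv2.resize(d['img'][100:240,235:345],None,fx=5,fy=5,interpolation=cv2.INTER_CUBIC))
"
```

```text
(no output)
```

View pics/w15z.png

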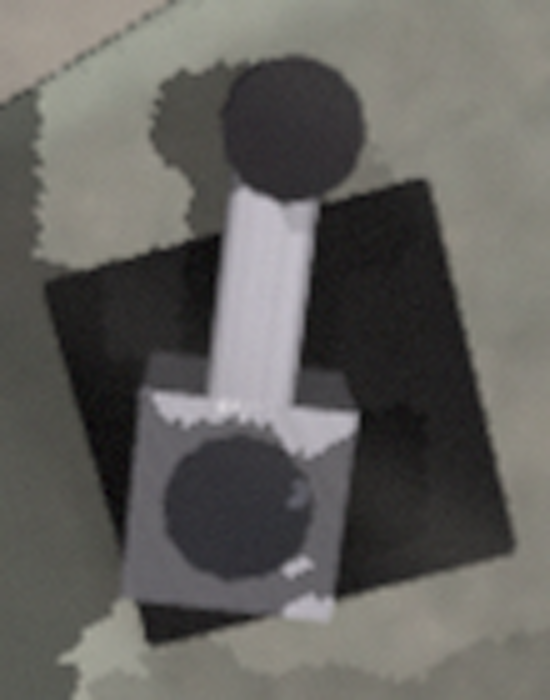

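```bash
python3 -c "
from h import *
d=np.load('w15.npy',allow_pickle=True).item()
z=lambda L:[(235+x/5-.4,100+y/5-.4) for x,y in L]
h=cast(d,z([(147,390),(358,412),(333,620),(122,597)]),.044);print(h,h.mean(0))
e=[h[1]-h[0],h[2]-h[3],h[2]-h[1],h[3]-h[0]];print([(np.degrees(np.arctan2(v[1],v[0])),np.linalg.norm(v)) for v in e])
hd=cast(d,z([(293,127)]),.084)[0];v=hd-h.mean(0);print('handle',hd,np.degrees(np.arctan2(v[1],v[0])),np.linalg.norm(v[:2]))
p=cast(d,z([(45,287),(427,180),(514,550),(150,645)]),.004);print('pad',p,p.mean(0))
t=grab('top');tz=lambda x,y:(300+x/8-.44,230+y/8-.44)
print(tri(d,z([(240,505)])[0],t,tz(357,310)),tri(d,z([(293,127)])[0],t,tz(236,503)))
"
```

```text
[[ 0.3919 -0.2923  0.044 ]
 [ 0.4115 -0.2656  0.044 ]
 [ 0.4391 -0.2857  0.044 ]
 [ 0.4187 -0.313   0.044 ]] [ 0.4153 -0.2891  0.044 ]
[(np.float64(53.6603160729435), np.float64(0.03307779181718878)), (np.float64(53.18981063064553), np.float64(0.034117713884331304)), (np.float64(-35.97593257284278), np.float64(0.03410978235389518)), (np.float64(-37.73200016083585), np.float64(0.03383891859178556))]
handle [ 0.3668 -0.2535  0.084 ] 143.68814953614392 0.06019577246203285
pad [[ 0.3725 -0.3033  0.004 ]
 [ 0.3901 -0.2368  0.004 ]
 [ 0.456  -0.2548  0.004 ]
 [ 0.4382 -0.3211  0.004 ]] [ 0.4142 -0.279   0.004 ]
(array([ 0.4141, -0.2886,  0.0488]), np.float64(0.00023156861996764206)) (array([ 0.3668, -0.2534,  0.0828]), np.float64(5.33097803203023e-05))
```

```bash
python3 -c "
from h import *
go(.4135,-.2902,.024,53.4)
"
```

```text
t 13.0167 pos [ 0.4106 -0.2901  0.1995] psi 59.6599947578818 q6 -0.08556112982494483 w 0.9981885473797928 F [-0.9921  0.0467 -1.0592]
shift mm [  2.4333 175.5323   1.3816] turn [0.     6.26   0.0334]
```

Emit:
carry_out(moves=[[0.8,0.0025,0.03,0.0015,0,6.2,0],[0.8,0.0025,0.07,0.0015,0,6.2,0],[0.8,0.0025,0.11,0.0015,0,6.2,0],[0.8,0.0025,0.13,0.0015,0,6.2,0],[0.8,0.0025,0.13,0.0015,0,6.2,0],[0.8,0.0025,0.13,0.0015,0,6.2,0]])

```text
time_s: 13.52
ee_pos: [0.4133, -0.2899, 0.0691]
orientation: [[0.804, -0.001, 0.595], [-0.595, 0.001, 0.804], [-0.002, -1.0, -0.0]]
ft_force: [-0.3, -0.2, 0.9]
width: 0.8
```

```bash
python3 -c "
from h import *
go(.4135,-.2902,.024,53.4)
d=grab('wrist','w16.png')
"
```

```text
t 13.5167 pos [ 0.4133 -0.2899  0.0691] psi 53.520742500248055 q6 0.024953088279222702 w 0.8000281217908861 F [-0.2529 -0.2411  0.9408]
shift mm [ 0.4073 45.0702 -0.098 ] turn [ 0.0023  0.1207 -0.0942]
```

View pics/w16.png

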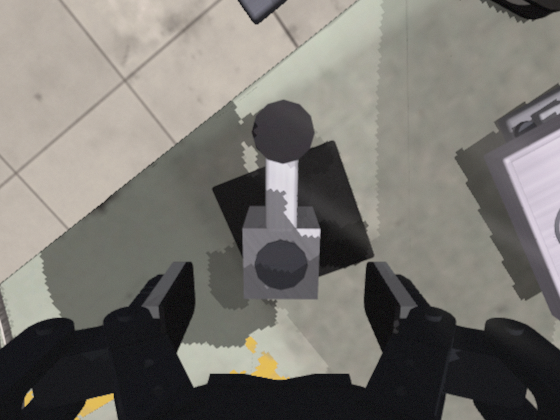

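Emit:
carry_out(moves=[[0.8,0,0.03,0,0,0,0],[0.8,0,0.045,0,0,0,0],[0.8,0,0.045,0,0,0,0],[0.1,0,0.045,0,0,0,0],[0.1,0,0.045,0,0,0,0],[0.1,0,0.045,0,0,0,0],[0.1,0,0.045,0,0,0,0],[0.1,0,0.045,0,0,0,0]])

```text
time_s: 14.23
ee_pos: [0.415, -0.2912, 0.0267]
orientation: [[0.804, 0.003, 0.594], [-0.594, -0.002, 0.804], [0.004, -1.0, 0.0]]
ft_force: [-0.4, 0.5, 7.6]
width: 0.388
```

Emit:
carry_out(moves=[[0.1,0,0,0,0,0,0],[0.1,0,0,0,0,0,0]])

```text
time_s: 14.4
ee_pos: [0.415, -0.2912, 0.0267]
orientation: [[0.804, 0.003, 0.594], [-0.594, -0.002, 0.804], [0.004, -1.0, 0.0]]
ft_force: [0.2, 0.1, 8.1]
width: 0.389
```

```bash
python3 -c "
from h import *
go(.4135,-.2902,.024,53.4)
d=grab('wrist','w17.png')
cv2.imwrite('pics/w17z.png',cv2.resize(d['img'][50:350,130:430],None,fx=2,fy=2))
"
```

```text
t 14.4 pos [ 0.415  -0.2912  0.0267] psi 53.55961106790228 q6 0.02409425899293116 w 0.38903775961247067 F [0.1545 0.0807 8.1422]
shift mm [-1.808   2.716  -0.0844] turn [-0.011   0.1596  0.2251]
```

View pics/w17z.png

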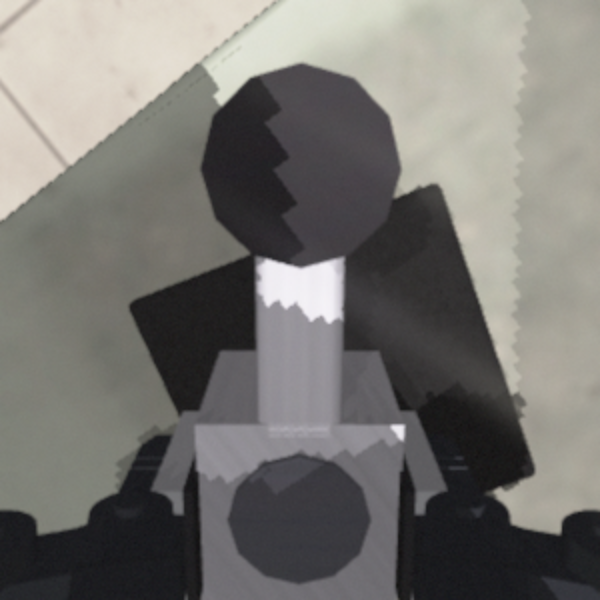

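```bash
python3 -c "
from h import *
d=grab('wrist');s=arm.sense();p=cast(d,(279.8,309.8),.044)[0]-s['ee_pos'];R=s['orientation'];print(p,R.T@p)
go(.615,-.195,.16,83.4)
"
```

```text
[0.0002 0.0008 0.0173] [-0.0002 -0.0173  0.0008]
t 14.5 pos [ 0.4149 -0.2912  0.0267] psi 53.55606195030924 q6 0.024080148222509867 w 0.38889236076495465 F [-1.0856  0.3832  7.8618]
shift mm [ 104.2903 -132.8927  196.2611] turn [  0.0471 -29.8439   0.2175]
```

Emit:
carry_out(moves=[[0.1,0,-0.03,0,0,0,0],[0.1,0,-0.07,0,0,0,0],[0.1,0,-0.11,0,0,0,0],[0.1,0,-0.135,0,0,0,0],[0.1,0,-0.135,0,0,0,0]])

```text
time_s: 14.92
ee_pos: [0.4156, -0.2917, 0.1662]
orientation: [[0.804, 0.008, 0.594], [-0.594, -0.005, 0.804], [0.009, -1.0, 0.0]]
ft_force: [1.1, -0.9, -2.8]
width: 0.391
```

```bash
python3 -c "
from h import *
go(.615,-.195,.16,83.4)
"
```

```text
t 14.9167 pos [ 0.4156 -0.2917  0.1662] psi 53.55902704416162 q6 0.02406741202583502 w 0.39100756615382654 F [ 1.0827 -0.9443 -2.8291]
shift mm [102.884    7.211  196.2241] turn [  0.1308 -29.8408   0.5344]
```

Emit:
carry_out(moves=[[0.1,0.02,0,0.035,0,-7,0],[0.1,0.04,0,0.07,0,-14,0],[0.1,0.06,0,0.105,0,-21,0],[0.1,0.08,0,0.14,0,-28,0],[0.1,0.095,0,0.17,0,-29.8,0],[0.1,0.103,0,0.196,0,-29.8,0],[0.1,0.103,0,0.196,0,-29.8,0],[0.1,0.103,0,0.196,0,-29.8,0]])

```text
time_s: 15.58
ee_pos: [0.6136, -0.1927, 0.1578]
orientation: [[0.994, -0.002, 0.114], [-0.114, 0.001, 0.994], [-0.002, -1.0, 0.0]]
ft_force: [-0.9, 0.2, -3.3]
width: 0.39
```

Emit:
carry_out(moves=[[0.1,0,0,0,0,0,0],[0.1,0,0,0,0,0,0]])

```text
time_s: 15.75
ee_pos: [0.6123, -0.1944, 0.1591]
orientation: [[0.993, -0.001, 0.116], [-0.116, 0.0, 0.993], [-0.001, -1.0, -0.0]]
ft_force: [-0.1, -0.2, -2.2]
width: 0.39
```

```bash
python3 -c "
from h import *
go(.63,-.126,.16,83.4)
d=grab('wrist','w18.png');np.save('w18.npy',d,allow_pickle=True)
"
```

```text
t 15.75 pos [ 0.6123 -0.1944  0.1591] psi 83.31361919504795 q6 -0.19064891253559935 w 0.39042937335189953 F [-0.1088 -0.1905 -2.2031]
shift mm [ 9.6582 -0.8798 69.9804] turn [ 0.0034 -0.0864 -0.0303]
```

View pics/w18.png

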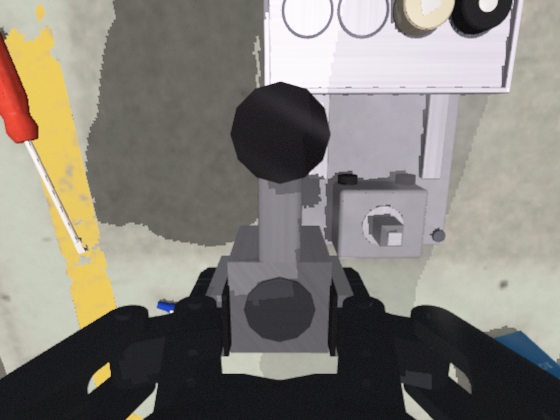

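```bash
python3 -c "
from h import *
d=np.load('w18.npy',allow_pickle=True).item()
im=d['img'];cv2.imwrite('pics/w18z.png',np.hstack([cv2.resize(im[210:270,365:425],(480,480),interpolation=cv2.INTER_CUBIC)]))
tcp=np.array([.6123,-.1944,.1591])
print(cast(d,(395,239),.074),cast(d,(279.8,309.5),tcp[2]+.0173)-tcp)
"
```

```text
[[ 0.631  -0.1255  0.074 ]] [[-0.0004 -0.0001  0.0173]]
```

View pics/w18z.png

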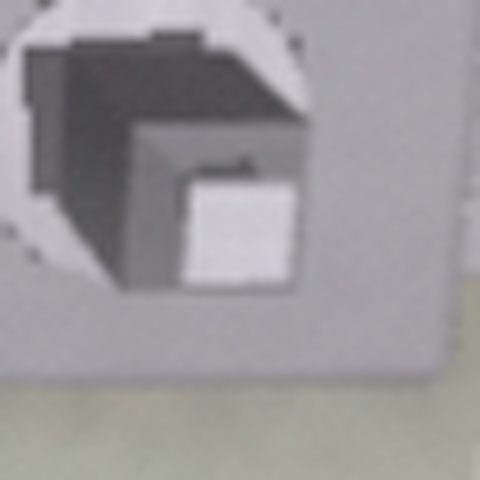

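Emit:
carry_out(moves=[[0.1,0.0,0,0.03,0,0,0],[0.1,0.005,0,0.055,0,0,0],[0.1,0.0105,0.02,0.07,0,0,0],[0.1,0.0105,0.05,0.07,0,0,0],[0.1,0.0105,0.05,0.07,0,0,0],[0.1,0.0105,0.05,0.07,0,0,0]])

```text
time_s: 16.3
ee_pos: [0.63, -0.1259, 0.1083]
orientation: [[0.993, -0.003, 0.116], [-0.116, 0.0, 0.993], [-0.003, -1.0, 0.0]]
ft_force: [0.3, -1.3, -1.8]
width: 0.385
```

```bash
python3 -c "
from h import *
go(.6312,-.1256,.0687,83.4)
d=grab('wrist','w19.png')
go(.6312,-.1256,.0687,83.4)
d=grab('scene');cv2.imwrite('pics/s19.png',cv2.resize(d['img'][150:310,180:340],None,fx=3.5,fy=3.5,interpolation=cv2.INTER_CUBIC))
go(.6312,-.1256,.0687,83.4)
"
```

```text
t 16.3 pos [ 0.63   -0.1259  0.1083] psi 83.3193890399976 q6 -0.08063321859827789 w 0.38463712423033775 F [ 0.3397 -1.3145 -1.8135]
shift mm [ 1.3244 39.5513  0.4754] turn [-0.0048 -0.0806 -0.191 ]
t 16.35 pos [ 0.6309 -0.1263  0.1101] psi 83.30111086799597 q6 -0.08063872148763797 w 0.38737537600637695 F [ 0.7306 -0.5147 -2.1315]
shift mm [ 0.2187 41.4173  0.761 ] turn [ 0.0068 -0.0989 -0.0184]
t 16.4 pos [ 0.6316 -0.1265  0.1111] psi 83.29437756082955 q6 -0.08062243433538092 w 0.38424978230194945 F [ 0.3318  0.0202 -2.9085]
shift mm [-0.527  42.4204  0.8742] turn [ 0.0135 -0.1056  0.0911]
```

View pics/w19.png

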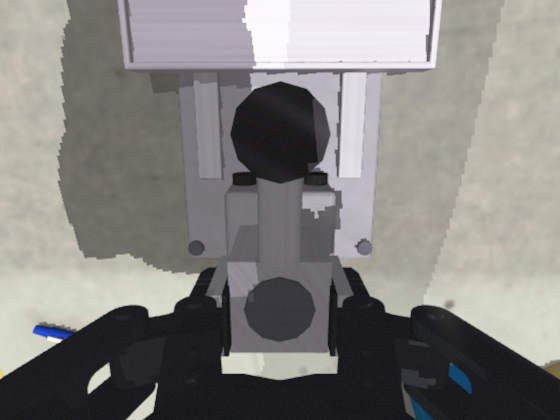

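View pics/s19.png

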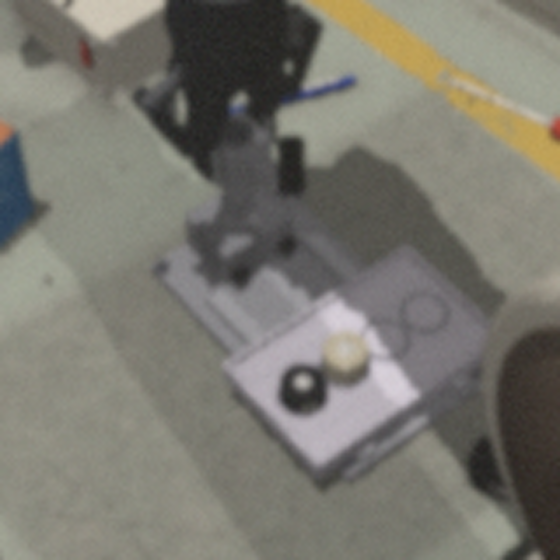

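Emit:
carry_out(moves=[[0.1,0,0.005,0.0005,0,0,0],[0.1,0,0.01,0.0005,0,0,0],[0.1,0,0.015,0.0005,0,0,0],[0.1,0,0.017,0.0005,0,0,0],[0.1,0,0.017,0.0005,0,0,0],[0.1,0,0.017,0.0005,0,0,0]])

```text
time_s: 16.9
ee_pos: [0.6315, -0.1251, 0.0921]
orientation: [[0.993, -0.0, 0.116], [-0.116, 0.0, 0.993], [-0.0, -1.0, 0.0]]
ft_force: [-0.0, 0.3, -2.7]
width: 0.389
```

```bash
python3 -c "
from h import *
go(.6312,-.1256,.0687,83.4)
"
```

```text
t 16.9 pos [ 0.6315 -0.1251  0.0921] psi 83.36087379299073 q6 -0.07965035886241822 w 0.3891760708747235 F [-0.0425  0.2769 -2.7024]
shift mm [-0.1814 23.3684 -0.5627] turn [-0.0017 -0.0391 -0.0236]
```

Emit:
carry_out(moves=[[0.1,0,0.003,0,0,0,0],[0.1,0,0.006,0,0,0,0],[0.1,0,0.009,0,0,0,0],[0.1,0,0.012,0,0,0,0],[0.1,0,0.012,0,0,0,0],[0.1,0,0.012,0,0,0,0]])

```text
time_s: 17.4
ee_pos: [0.6314, -0.125, 0.0799]
orientation: [[0.993, -0.001, 0.116], [-0.116, 0.0, 0.993], [-0.001, -1.0, 0.0]]
ft_force: [-0.5, -0.5, -3.4]
width: 0.39
```

Emit:
carry_out(moves=[[0.1,0,0.003,0,0,0,0],[0.1,0,0.006,0,0,0,0],[0.1,0,0.009,0,0,0,0],[0.1,0,0.0105,0,0,0,0],[0.1,0,0.0105,0,0,0,0]])

```text
time_s: 17.82
ee_pos: [0.6313, -0.125, 0.0691]
orientation: [[0.993, -0.001, 0.116], [-0.116, 0.0, 0.993], [-0.001, -1.0, 0.0]]
ft_force: [0.6, 0.5, -2.8]
width: 0.391
```

```bash
python3 -c "
from h import *
go(.6312,-.1256,.0687,83.4)
d=grab('wrist','w20.png')
"
```

```text
t 17.8167 pos [ 0.6313 -0.125   0.0691] psi 83.36245810283572 q6 -0.07959617716368908 w 0.3907601217633957 F [ 0.6412  0.4726 -2.7785]
shift mm [-0.0271  0.3849 -0.631 ] turn [-0.0045 -0.0375 -0.0502]
```

View pics/w20.png

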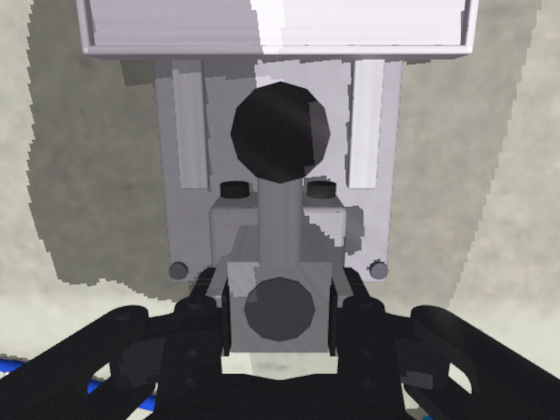

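Emit:
carry_out(moves=[[0.1,0,0.001,0,0,0,0],[0.1,0,0.001,0,0,0,0],[0.6,0,0.001,0,0,0,0],[0.6,0,0.001,0,0,0,0],[0.6,0,0.001,0,0,0,0],[0.6,0,0.001,0,0,0,0]])

```text
time_s: 18.37
ee_pos: [0.6318, -0.1251, 0.0691]
orientation: [[0.993, 0.001, 0.116], [-0.116, -0.0, 0.993], [0.001, -1.0, -0.0]]
ft_force: [0.6, -0.4, -0.6]
width: 0.601
```

Emit:
carry_out(moves=[[0.6,0,-0.01,0,0,0,0],[0.6,0,-0.035,0,0,0,0],[0.6,0,-0.07,0,0,0,0],[0.6,0,-0.1,0,0,0,0],[0.6,0,-0.1,0,0,0,0],[0.6,0,-0.1,0,0,0,0]])

```text
time_s: 18.87
ee_pos: [0.6326, -0.1253, 0.1719]
orientation: [[0.993, 0.005, 0.116], [-0.116, -0.001, 0.993], [0.005, -1.0, -0.0]]
ft_force: [0.5, 0.3, -0.9]
width: 0.595
```

```bash
python3 -c "
from h import *
go(.6312,-.1256,.17,83.4)
d=grab('wrist','w21.png');np.save('w21.npy',d,allow_pickle=True)
"
```

```text
t 18.8667 pos [ 0.6326 -0.1253  0.1719] psi 83.36357075836776 q6 -0.07963671831270694 w 0.5953128722589947 F [ 0.5299  0.2543 -0.8876]
shift mm [-1.3827  1.8737 -0.506 ] turn [ 0.022  -0.0364  0.2703]
```

View pics/w21.png

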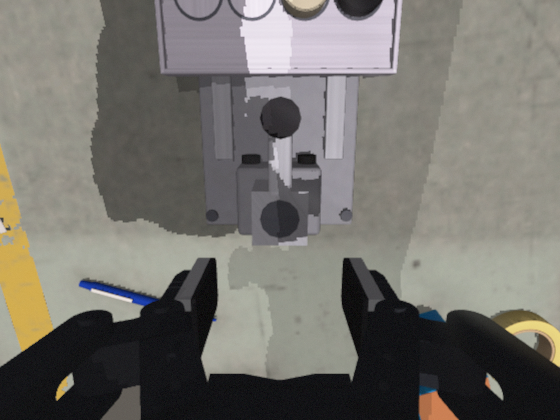

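```bash
python3 -c "
from h import *
d=np.load('w21.npy',allow_pickle=True).item()
h=cast(d,(279.7,217.5),.086)[0];k=cast(d,(281,117.3),.126)[0];v=k-h
print(h,k,np.linalg.norm(v[:2]),np.degrees(np.arctan2(v[1],v[0])))
go(k[0],k[1],.108,83.4)
"
```

```text
[ 0.6302 -0.125   0.086 ] [ 0.5713 -0.1176  0.126 ] 0.05940961847565534 172.9138090639159
t 18.9167 pos [ 0.632  -0.1251  0.1698] psi 83.36235997306194 q6 -0.07960911231328324 w 0.5985839113951943 F [ 0.0691  0.6726 -0.5643]
shift mm [-61.2464  61.7023   0.4087] turn [ 0.0068 -0.0376  0.1019]
```

Emit:
carry_out(moves=[[0.6,-0.035,0,0,0,0,0],[0.6,-0.061,0,0,0,0,0],[0.6,-0.061,0,0,0,0,0],[0.6,-0.061,0.03,0,0,0,0],[0.6,-0.061,0.0615,0,0,0,0],[0.6,-0.061,0.0615,0,0,0,0]])

```text
time_s: 19.42
ee_pos: [0.5678, -0.1174, 0.1004]
orientation: [[0.993, -0.009, 0.116], [-0.116, 0.002, 0.993], [-0.01, -1.0, 0.001]]
ft_force: [-1.4, 0.6, -2.4]
width: 0.598
```

Emit:
carry_out(moves=[[0.02,0,0,0,0,0,0],[0.02,0,0,0,0,0,0],[0.02,0,0,0,0,0,0],[0.02,0,0,0,0,0,0],[0.02,0,0,0,0,0,0],[0.02,0,0,0,0,0,0]])

```text
time_s: 19.92
ee_pos: [0.5715, -0.1181, 0.1088]
orientation: [[0.993, 0.002, 0.116], [-0.116, -0.0, 0.993], [0.002, -1.0, -0.0]]
ft_force: [-2.8, 1.3, 7.2]
width: 0.182
```

```bash
python3 -c "
from h import *
go(.571,-.118,.108,83.4)
d=grab('wrist','w22.png')
"
```

```text
t 19.9167 pos [ 0.5715 -0.1181  0.1088] psi 83.36210307246142 q6 -0.08794877222784289 w 0.1819519807995863 F [-2.7851  1.3147  7.1782]
shift mm [-0.4854  0.8037  0.0758] turn [ 0.0143 -0.0379  0.1049]
```

View pics/w22.png

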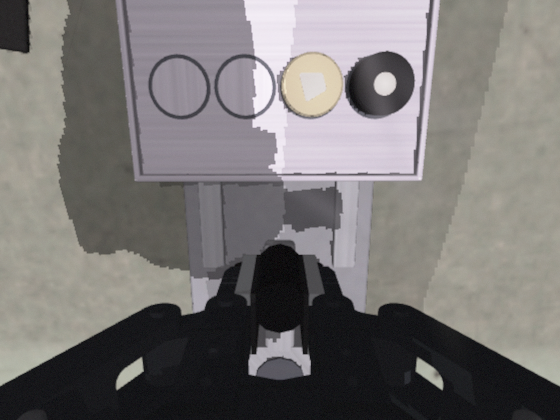

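Emit:
carry_out(moves=[[0.02,0.002,0,0.0155,0,0,0],[0.02,0.008,0,0.03,0,0,0],[0.02,0.0176,0,0.0424,0,0,0],[0.02,0.03,0,0.052,0,0,0],[0.02,0.0445,0,0.058,0,0,0],[0.02,0.06,0,0.06,0,0,0],[0.02,0.0755,0,0.058,0,0,0],[0.02,0.09,0,0.052,0,0,0]])

```text
time_s: 20.63
ee_pos: [0.6671, -0.0764, 0.1086]
orientation: [[0.993, 0.001, 0.115], [-0.115, -0.001, 0.993], [0.001, -1.0, -0.001]]
ft_force: [-7.0, -2.1, 5.5]
width: 0.18
```

```bash
python3 -c "
from h import *
go(.571,-.118,.108,83.4)
d=grab('wrist','w23.png')
"
```

```text
t 20.6333 pos [ 0.6671 -0.0764  0.1086] psi 83.41347475783556 q6 0.0011358466086725672 w 0.1796241322423195 F [-6.9665 -2.0655  5.5136]
shift mm [-90.7131   0.5546 -52.3359] turn [0.0321 0.0135 0.0383]
```

View pics/w23.png

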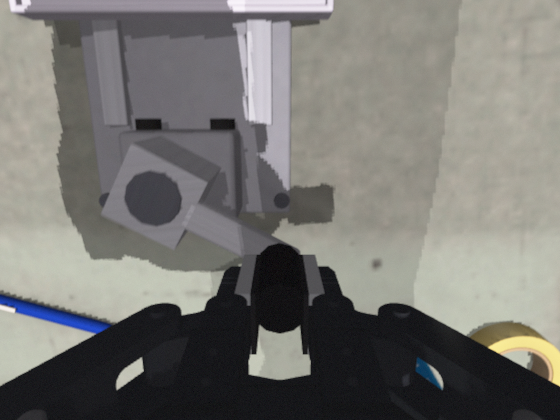

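Works; the crank turns. Continue.

Emit:
carry_out(moves=[[0.02,0.0124,0,-0.0096,0,0,0],[0.02,0.022,0,-0.022,0,0,0],[0.02,0.028,0,-0.0365,0,0,0],[0.02,0.03,0,-0.052,0,0,0],[0.02,0.028,0,-0.0675,0,0,0],[0.02,0.022,0,-0.082,0,0,0],[0.02,0.0124,0,-0.0944,0,0,0],[0.02,0,0,-0.104,0,0,0]])

```text
time_s: 21.35
ee_pos: [0.6556, -0.1811, 0.1089]
orientation: [[0.993, 0.004, 0.116], [-0.116, -0.0, 0.993], [0.004, -1.0, 0.0]]
ft_force: [0.5, 3.0, 4.1]
width: 0.182
```

Emit:
carry_out(moves=[[0.02,-0.0145,0,-0.006,0,0,0],[0.02,-0.03,0,-0.008,0,0,0],[0.02,-0.0455,0,-0.006,0,0,0],[0.02,-0.06,0,0,0,0,0],[0.02,-0.0724,0,0.0096,0,0,0],[0.02,-0.082,0,0.022,0,0,0],[0.02,-0.088,0,0.0365,0,0,0],[0.02,-0.09,0,0.052,0,0,0]])

```text
time_s: 22.02
ee_pos: [0.571, -0.1178, 0.1086]
orientation: [[0.993, 0.002, 0.117], [-0.117, -0.001, 0.993], [0.002, -1.0, -0.001]]
ft_force: [4.3, -2.2, 1.5]
width: 0.179
```

```bash
python3 -c "
from h import *
go(.571,-.118,.108,83.4)
d=grab('wrist','w24.png')
"
```

```text
t 22.0167 pos [ 0.571  -0.1178  0.1086] psi 83.30363647754741 q6 -0.08626897555398556 w 0.1794729255061062 F [ 4.3036 -2.1574  1.5358]
shift mm [ 0.0294  0.6495 -0.1722] turn [ 0.0552 -0.0963  0.1287]
```

View pics/w24.png

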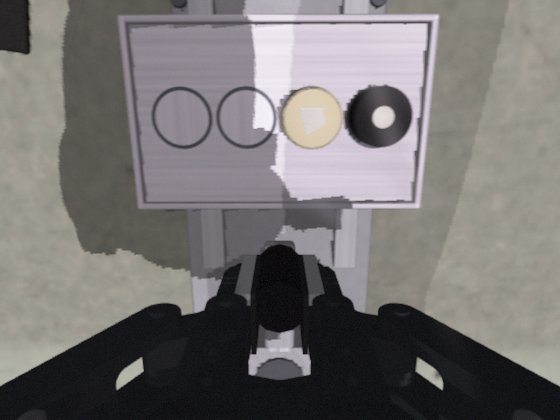

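One turn done; table moved (ring row from v≈85 to 118), pucks in place. Turns two and three.

Emit:
carry_out(moves=[[0.02,0.002,0,0.0155,0,0,0],[0.02,0.008,0,0.03,0,0,0],[0.02,0.0176,0,0.0424,0,0,0],[0.02,0.03,0,0.052,0,0,0],[0.02,0.0445,0,0.058,0,0,0],[0.02,0.06,0,0.06,0,0,0],[0.02,0.0755,0,0.058,0,0,0],[0.02,0.09,0,0.052,0,0,0]])

```text
time_s: 22.73
ee_pos: [0.6671, -0.0761, 0.1083]
orientation: [[0.993, -0.0, 0.114], [-0.114, -0.001, 0.993], [0.0, -1.0, -0.001]]
ft_force: [-5.8, -2.2, 7.4]
width: 0.181
```

Emit:
carry_out(moves=[[0.02,0.0124,0,-0.0096,0,0,0],[0.02,0.022,0,-0.022,0,0,0],[0.02,0.028,0,-0.0365,0,0,0],[0.02,0.03,0,-0.052,0,0,0],[0.02,0.028,0,-0.0675,0,0,0],[0.02,0.022,0,-0.082,0,0,0],[0.02,0.0124,0,-0.0944,0,0,0],[0.02,0,0,-0.104,0,0,0]])

```text
time_s: 23.4
ee_pos: [0.6561, -0.1808, 0.1088]
orientation: [[0.993, 0.005, 0.115], [-0.115, -0.0, 0.993], [0.005, -1.0, 0.0]]
ft_force: [2.3, 0.9, 5.9]
width: 0.182
```

Emit:
carry_out(moves=[[0.02,-0.0145,0,-0.006,0,0,0],[0.02,-0.03,0,-0.008,0,0,0],[0.02,-0.0455,0,-0.006,0,0,0],[0.02,-0.06,0,0,0,0,0],[0.02,-0.0724,0,0.0096,0,0,0],[0.02,-0.082,0,0.022,0,0,0],[0.02,-0.088,0,0.0365,0,0,0],[0.02,-0.09,0,0.052,0,0,0]])

```text
time_s: 24.07
ee_pos: [0.571, -0.1181, 0.1086]
orientation: [[0.993, 0.002, 0.116], [-0.116, -0.001, 0.993], [0.002, -1.0, -0.001]]
ft_force: [3.1, -2.7, 2.1]
width: 0.177
```

Emit:
carry_out(moves=[[0.02,0.002,0,0.0155,0,0,0],[0.02,0.008,0,0.03,0,0,0],[0.02,0.0176,0,0.0424,0,0,0],[0.02,0.03,0,0.052,0,0,0],[0.02,0.0445,0,0.058,0,0,0],[0.02,0.06,0,0.06,0,0,0],[0.02,0.0755,0,0.058,0,0,0],[0.02,0.09,0,0.052,0,0,0]])

```text
time_s: 24.73
ee_pos: [0.6671, -0.0761, 0.1084]
orientation: [[0.993, 0.0, 0.114], [-0.114, -0.0, 0.993], [0.0, -1.0, -0.0]]
ft_force: [-5.8, -1.6, 8.3]
width: 0.178
```

Emit:
carry_out(moves=[[0.02,0.0124,0,-0.0096,0,0,0],[0.02,0.022,0,-0.022,0,0,0],[0.02,0.028,0,-0.0365,0,0,0],[0.02,0.03,0,-0.052,0,0,0],[0.02,0.028,0,-0.0675,0,0,0],[0.02,0.022,0,-0.082,0,0,0],[0.02,0.0124,0,-0.0944,0,0,0],[0.02,0,0,-0.104,0,0,0]])

```text
time_s: 25.4
ee_pos: [0.6561, -0.1808, 0.1088]
orientation: [[0.993, 0.004, 0.115], [-0.115, -0.0, 0.993], [0.005, -1.0, 0.0]]
ft_force: [1.2, 1.6, 6.5]
width: 0.18
```

Emit:
carry_out(moves=[[0.02,-0.0145,0,-0.006,0,0,0],[0.02,-0.03,0,-0.008,0,0,0],[0.02,-0.0455,0,-0.006,0,0,0],[0.02,-0.06,0,0,0,0,0],[0.02,-0.0724,0,0.0096,0,0,0],[0.02,-0.082,0,0.022,0,0,0],[0.02,-0.088,0,0.0365,0,0,0],[0.02,-0.09,0,0.052,0,0,0]])

```text
time_s: 26.07
ee_pos: [0.571, -0.1181, 0.1086]
orientation: [[0.993, 0.002, 0.116], [-0.116, -0.001, 0.993], [0.002, -1.0, -0.001]]
ft_force: [3.4, -2.9, 3.2]
width: 0.182
```

```bash
python3 -c "
from h import *
go(.571,-.118,.108,83.4)
d=grab('wrist','w25.png')
"
```

```text
t 26.0667 pos [ 0.571  -0.1181  0.1086] psi 83.3182370795589 q6 -0.08688256867249587 w 0.1820375553406826 F [ 3.4307 -2.9188  3.168 ]
shift mm [0.0109 0.6063 0.1154] turn [ 0.0699 -0.0817  0.1129]
```

View pics/w25.png

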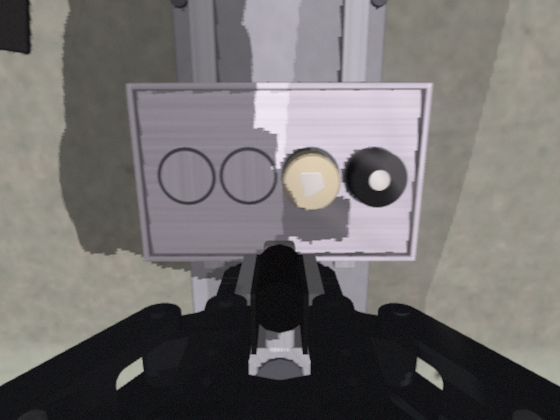

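Emit:
carry_out(moves=[[0.02,0.002,0,0.0155,0,0,0],[0.02,0.008,0,0.03,0,0,0],[0.02,0.0176,0,0.0424,0,0,0],[0.02,0.03,0,0.052,0,0,0],[0.02,0.0445,0,0.058,0,0,0],[0.02,0.06,0,0.06,0,0,0],[0.02,0.0755,0,0.058,0,0,0],[0.02,0.09,0,0.052,0,0,0]])

```text
time_s: 26.78
ee_pos: [0.6672, -0.0763, 0.1083]
orientation: [[0.993, 0.0, 0.114], [-0.114, -0.0, 0.993], [0.0, -1.0, -0.0]]
ft_force: [-6.4, -0.7, 7.5]
width: 0.178
```

Emit:
carry_out(moves=[[0.02,0.0124,0,-0.0096,0,0,0],[0.02,0.022,0,-0.022,0,0,0],[0.02,0.028,0,-0.0365,0,0,0],[0.02,0.03,0,-0.052,0,0,0],[0.02,0.028,0,-0.0675,0,0,0],[0.02,0.022,0,-0.082,0,0,0],[0.02,0.0124,0,-0.0944,0,0,0],[0.02,0,0,-0.104,0,0,0]])

```text
time_s: 27.45
ee_pos: [0.656, -0.181, 0.1087]
orientation: [[0.993, 0.004, 0.115], [-0.115, -0.0, 0.993], [0.004, -1.0, 0.0]]
ft_force: [2.3, 3.2, 7.6]
width: 0.178
```

Emit:
carry_out(moves=[[0.02,-0.005,0,-0.0027,0,0,0],[0.02,-0.0095,0,-0.0044,0,0,0],[0.02,-0.0145,0,-0.006,0,0,0],[0.02,-0.0195,0,-0.007,0,0,0],[0.02,-0.0195,0,-0.007,0,0,0]])

```text
time_s: 27.87
ee_pos: [0.6349, -0.1858, 0.1088]
orientation: [[0.993, 0.003, 0.116], [-0.116, -0.001, 0.993], [0.003, -1.0, -0.001]]
ft_force: [0.7, -3.3, 7.9]
width: 0.181
```

```bash
python3 -c "
from h import *
go(.6235,-.185,.108,83.4)
d=grab('wrist','w26.png')
"
```

```text
t 27.8667 pos [ 0.6349 -0.1858  0.1088] psi 83.34592329705913 q6 -0.1682953099630154 w 0.18056690389087832 F [ 0.6611 -3.2659  7.8578]
shift mm [-11.3842   0.7778  -0.5513] turn [ 0.064  -0.054   0.1785]
```

View pics/w26.png

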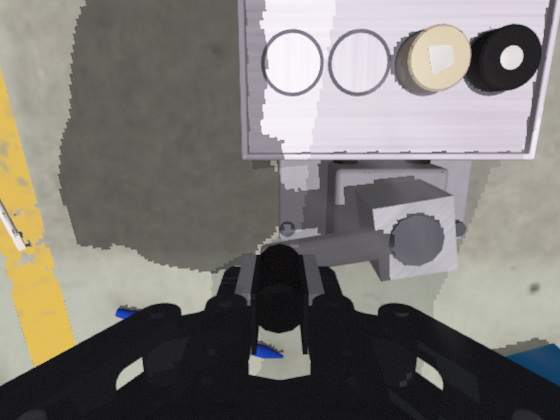

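Emit:
carry_out(moves=[[0.02,-0.0026,0,-0.0004,0,0,0],[0.02,-0.0052,0,-0.0007,0,0,0],[0.02,-0.0078,0,-0.0009,0,0,0],[0.02,-0.0104,0,-0.001,0,0,0],[0.02,-0.0104,0,-0.001,0,0,0],[0.02,-0.0104,0,-0.001,0,0,0]])

```text
time_s: 28.42
ee_pos: [0.6249, -0.1855, 0.1088]
orientation: [[0.993, 0.003, 0.116], [-0.116, -0.002, 0.993], [0.003, -1.0, -0.001]]
ft_force: [0.9, -4.8, 8.8]
width: 0.181
```

Emit:
carry_out(moves=[[0.02,-0.001,0,0,0,0,0],[0.02,-0.002,0,0,0,0,0],[0.02,-0.002,0,0,0,0,0]])

```text
time_s: 28.67
ee_pos: [0.6231, -0.1853, 0.1089]
orientation: [[0.993, 0.004, 0.116], [-0.116, -0.002, 0.993], [0.004, -1.0, -0.001]]
ft_force: [1.3, -4.4, 8.3]
width: 0.179
```

Emit:
carry_out(moves=[[0.02,-0.001,0,0,0,0,0],[0.02,-0.002,0,0,0,0,0],[0.02,-0.002,0,0,0,0,0]])

```text
time_s: 28.92
ee_pos: [0.6211, -0.1851, 0.1088]
orientation: [[0.993, 0.003, 0.116], [-0.116, -0.002, 0.993], [0.004, -1.0, -0.001]]
ft_force: [1.8, -4.4, 8.0]
width: 0.18
```

```bash
python3 -c "
from h import *
go(.6235,-.185,.108,83.4)
d=grab('wrist','w27.png')
"
```

```text
t 28.9167 pos [ 0.6211 -0.1851  0.1088] psi 83.35752230437271 q6 -0.17336766052296163 w 0.17950178481727486 F [ 1.7823 -4.3867  7.9807]
shift mm [2.3709 0.8399 0.3287] turn [ 0.0731 -0.0423  0.205 ]
```

View pics/w27.png

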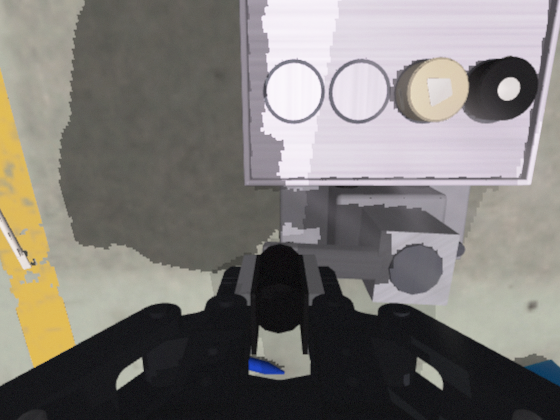

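Emit:
carry_out(moves=[[0.02,-0.0015,0,0.0001,0,0,0],[0.02,-0.003,0,0.0003,0,0,0],[0.02,-0.0045,0,0.0006,0,0,0],[0.02,-0.0045,0,0.0006,0,0,0]])

```text
time_s: 29.3
ee_pos: [0.6166, -0.184, 0.1088]
orientation: [[0.993, 0.003, 0.116], [-0.116, -0.002, 0.993], [0.003, -1.0, -0.002]]
ft_force: [1.8, -4.8, 7.5]
width: 0.182
```

Emit:
carry_out(moves=[[0.02,-0.001,0,0.0002,0,0,0],[0.02,-0.002,0,0.0004,0,0,0],[0.02,-0.002,0,0.0004,0,0,0]])

```text
time_s: 29.55
ee_pos: [0.6146, -0.1835, 0.1088]
orientation: [[0.993, 0.003, 0.116], [-0.116, -0.002, 0.993], [0.003, -1.0, -0.002]]
ft_force: [0.9, -6.3, 7.9]
width: 0.179
```

Emit:
carry_out(moves=[[0.02,-0.001,0,0.0002,0,0,0],[0.02,-0.002,0,0.0004,0,0,0],[0.02,-0.002,0,0.0004,0,0,0]])

```text
time_s: 29.8
ee_pos: [0.6127, -0.1829, 0.1088]
orientation: [[0.993, 0.003, 0.116], [-0.116, -0.002, 0.993], [0.003, -1.0, -0.002]]
ft_force: [1.0, -4.6, 8.9]
width: 0.182
```

```bash
python3 -c "
from h import *
go(.6235,-.185,.108,83.4)
d=grab('wrist','w28.png');np.save('w28.npy',d,allow_pickle=True)
"
```

```text
t 29.8 pos [ 0.6127 -0.1829  0.1088] psi 83.34525944801658 q6 -0.17347202236075995 w 0.18150163877509579 F [ 0.9562 -4.6462  8.8971]
shift mm [10.985   0.8734 -0.8081] turn [ 0.1053 -0.0546  0.1913]
```

View pics/w28.png

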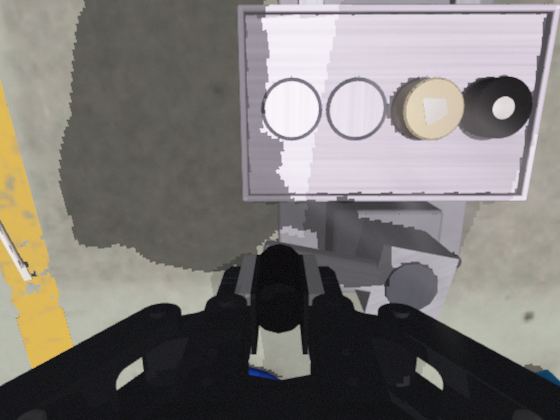

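```bash
python3 -c "
from h import *
d=np.load('w28.npy',allow_pickle=True).item()
c=cast(d,[(291.5,108.5),(356,108.5)],.03);print(c)
print((c[:,:2]-np.array([[.489,-.1627],[.4928,-.128]]))@[.9935,-.114])
r=rings(d)
"
```

```text
[[ 0.5479 -0.1692  0.03  ]
 [ 0.5519 -0.1346  0.03  ]]
[0.0593 0.0595]
ring px [356.3 108.5] xy [ 0.5523 -0.1344] r 0.01460447623466108 0.00023064749330510784
ring px [291.1 108.8] xy [ 0.5483 -0.1694] r 0.014679920878876427 0.0001966255391646006
```

Emit:
carry_out(moves=[[0.02,-0.001,0,0.0002,0,0,0],[0.02,-0.002,0,0.0005,0,0,0],[0.02,-0.003,0,0.0008,0,0,0],[0.02,-0.003,0,0.0008,0,0,0]])

```text
time_s: 30.18
ee_pos: [0.6101, -0.182, 0.109]
orientation: [[0.993, 0.004, 0.116], [-0.116, -0.003, 0.993], [0.004, -1.0, -0.002]]
ft_force: [1.9, -6.4, 8.3]
width: 0.18
```

Emit:
carry_out(moves=[[0.02,-0.001,0,0.0003,0,0,0],[0.02,-0.002,0,0.0006,0,0,0],[0.02,-0.003,0,0.0009,0,0,0],[0.02,-0.003,0,0.0009,0,0,0]])

```text
time_s: 30.52
ee_pos: [0.6079, -0.181, 0.1091]
orientation: [[0.993, 0.005, 0.116], [-0.116, -0.003, 0.993], [0.006, -1.0, -0.003]]
ft_force: [5.6, -7.0, 7.4]
width: 0.18
```

Emit:
carry_out(moves=[[0.02,-0.001,0,0.0003,0,0,0],[0.02,-0.002,0,0.0006,0,0,0],[0.02,-0.003,0,0.0009,0,0,0],[0.02,-0.003,0,0.0009,0,0,0]])

```text
time_s: 30.85
ee_pos: [0.6058, -0.18, 0.1093]
orientation: [[0.993, 0.007, 0.116], [-0.116, -0.004, 0.993], [0.007, -1.0, -0.003]]
ft_force: [9.7, -9.2, 5.1]
width: 0.182
```

Emit:
carry_out(moves=[[0.02,-0.001,0,0.0003,0,0,0],[0.02,-0.002,0,0.0006,0,0,0],[0.02,-0.003,0,0.0009,0,0,0],[0.02,-0.003,0,0.0009,0,0,0]])

```text
time_s: 31.18
ee_pos: [0.6036, -0.179, 0.1094]
orientation: [[0.993, 0.008, 0.116], [-0.116, -0.004, 0.993], [0.009, -1.0, -0.003]]
ft_force: [13.5, -8.8, 4.1]
width: 0.183
```

```bash
python3 -c "
from h import *
d=grab('wrist','w29.png')
r=rings(d)
if len(r): print((np.array(r)-np.array([[.489,-.1627]]))@[.9935,-.114])
"
```

```text
ring px [350.3 125.9] xy [ 0.5524 -0.1345] r 0.014593176246667875 0.00019626157290133196
[0.0598]
```

View pics/w29.png

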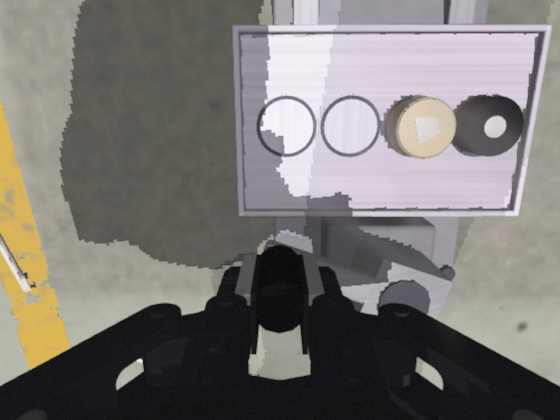

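Emit:
carry_out(moves=[[0.5,0,0,0,0,0,0],[0.5,0,0,0,0,0,0],[0.5,0,0,0,0,0,0],[0.5,0,0,0,0,0,0]])

```text
time_s: 31.57
ee_pos: [0.5997, -0.1766, 0.1066]
orientation: [[0.993, -0.001, 0.115], [-0.115, 0.001, 0.993], [-0.001, -1.0, 0.0]]
ft_force: [-0.4, 0.3, -0.4]
width: 0.505
```

Emit:
carry_out(moves=[[0.5,0,-0.02,0,0,0,0],[0.5,0,-0.05,0,0,0,0],[0.5,0,-0.08,0,0,0,0],[0.5,0,-0.09,0,0,0,0],[0.5,0,-0.09,0,0,0,0]])

```text
time_s: 31.98
ee_pos: [0.6009, -0.177, 0.2004]
orientation: [[0.993, 0.004, 0.115], [-0.115, -0.001, 0.993], [0.004, -1.0, -0.001]]
ft_force: [0.3, -0.3, -0.0]
width: 0.502
```

```bash
python3 -c "
from h import *
go(.6235,-.16,.2,-26.6)
d=grab('wrist','w30.png');np.save('w30.npy',d,allow_pickle=True)
"
```

```text
t 31.9833 pos [ 0.6009 -0.177   0.2004] psi 83.37745758321525 q6 -0.170884465405038 w 0.5022209526000445 F [ 0.26   -0.3106 -0.0052]
shift mm [20.4462  0.4776 19.4657] turn [ -0.2182 109.9773   0.2023]
```

View pics/w30.png

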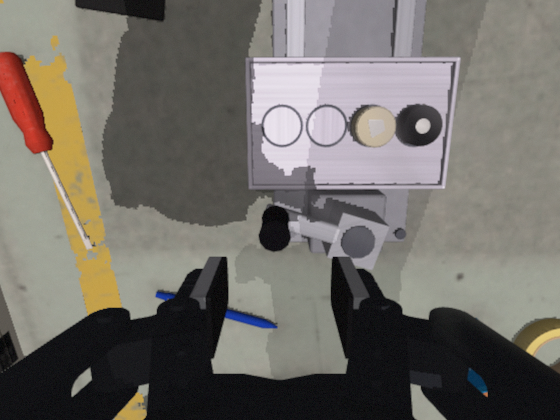

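```bash
python3 -c "
from h import *
d=np.load('w30.npy',allow_pickle=True).item()
cv2.imwrite('pics/w30z.png',cv2.resize(d['img'][190:290,250:420],None,fx=4.5,fy=4.5,interpolation=cv2.INTER_CUBIC))
r=rings(d);print((np.array(r)-np.array([[.489,-.1627]]))@[.9935,-.114])
"
```

```text
ring px [326.2 125.4] xy [ 0.5524 -0.1344] r 0.014502648112780035 0.00031720668220022003
ring px [281.6 125.5] xy [ 0.5484 -0.1694] r 0.01448422888214856 0.0002297985759627659
[0.0597 0.0598]
```

View pics/w30z.png

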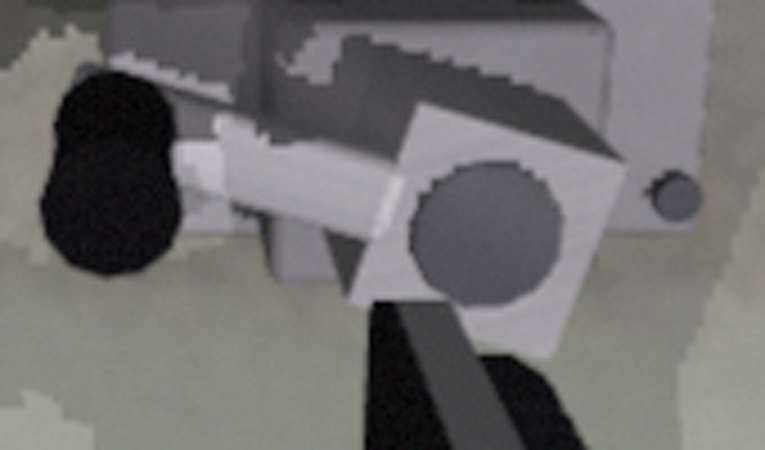

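```bash
python3 -c "
from h import *
d=np.load('w30.npy',allow_pickle=True).item()
z=lambda L:[(250+x/4.5-.4,190+y/4.5-.4) for x,y in L]
h=cast(d,z([(420,103),(626,163),(550,358),(350,303)]),.086);print(h,h.mean(0),cast(d,z([(487,233)]),.086))
e=[h[1]-h[0],h[2]-h[3],h[1]-h[2],h[0]-h[3]];print([(np.degrees(np.arctan2(v[1],v[0])),np.linalg.norm(v)) for v in e])
hd=cast(d,z([(111,203)]),.126)[0];v=hd-h.mean(0);print(hd,np.degrees(np.arctan2(v[1],v[0])),np.linalg.norm(v[:2]))
"
```

```text
[[ 0.6082 -0.1344  0.086 ]
 [ 0.6213 -0.1037  0.086 ]
 [ 0.6524 -0.1168  0.086 ]
 [ 0.6395 -0.1475  0.086 ]] [ 0.6304 -0.1256  0.086 ] [[ 0.6303 -0.1255  0.086 ]]
[(np.float64(66.82048349886509), np.float64(0.03335683849772532)), (np.float64(67.13318397563755), np.float64(0.03331152835190854)), (np.float64(157.11636883601443), np.float64(0.03371083592311616)), (np.float64(157.19221594049182), np.float64(0.033892901602740395))]
[ 0.6051 -0.1807  0.126 ] -114.62661772428724 0.060540273073988266
```

Emit:
carry_out(moves=[[0.65,0.024,0,0.055,0,105.4,0],[0.65,0.024,0,0.055,0,105.4,0],[0.65,0.024,0,0.055,0,105.4,0],[0.65,0.024,0,0.055,0,105.4,0],[0.65,0.024,0,0.055,0,105.4,0],[0.65,0.024,0,0.055,0,105.4,0],[0.65,0.024,0,0.055,0,105.4,0],[0.65,0.024,0,0.055,0,105.4,0]])

```text
time_s: 32.7
ee_pos: [0.6296, -0.1247, 0.1947]
orientation: [[0.437, -0.003, 0.899], [-0.899, 0.001, 0.437], [-0.002, -1.0, -0.003]]
ft_force: [0.7, -0.5, 0.5]
width: 0.65
```

```bash
python3 -c "
from h import *
go(.6308,-.1253,.2,-22)
"
```

```text
t 32.7 pos [ 0.6296 -0.1247  0.1947] psi 25.93193081117743 q6 0.9225765922618986 w 0.649671266357713 F [ 0.6719 -0.4643  0.5237]
shift mm [ 1.0319 -5.2892  0.8509] turn [ 0.1922 47.9317 -0.048 ]
```

Emit:
carry_out(moves=[[0.65,0,0,0,0,47.9,0],[0.65,0,0,0,0,47.9,0],[0.65,0,0,0,0,47.9,0],[0.65,0,0,0,0,47.9,0],[0.65,0,0,0,0,47.9,0],[0.65,0,0,0,0,47.9,0],[0.65,0,0,0,0,47.9,0],[0.65,0,0,0,0,47.9,0]])

```text
time_s: 33.37
ee_pos: [0.6296, -0.1248, 0.1949]
orientation: [[-0.372, -0.003, 0.928], [-0.928, 0.001, -0.372], [0.001, -1.0, -0.003]]
ft_force: [-0.2, -0.5, -0.1]
width: 0.647
```

Emit:
carry_out(moves=[[0.65,0,0,0,0,0,0],[0.65,0,0,0,0,0,0]])

```text
time_s: 33.53
ee_pos: [0.6299, -0.1249, 0.1961]
orientation: [[-0.366, -0.002, 0.931], [-0.931, 0.0, -0.366], [0.0, -1.0, -0.002]]
ft_force: [0.8, 0.3, 0.2]
width: 0.65
```

```bash
python3 -c "
from h import *
go(.6308,-.1253,.12,-22)
d=grab('wrist','w31.png')
"
```

```text
t 33.5333 pos [ 0.6299 -0.1249  0.1961] psi -21.45403847970237 q6 1.7494586177625489 w 0.6495881359466197 F [0.8152 0.2697 0.2144]
shift mm [ 0.0142 76.0607  1.1478] turn [0.095  0.546  0.0138]
```

View pics/w31.png

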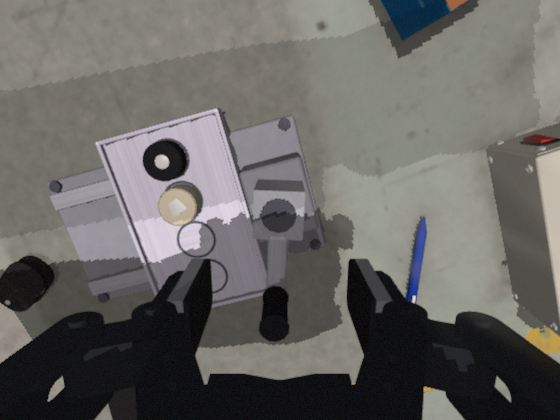

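Emit:
carry_out(moves=[[0.65,0,0.03,0.001,0,0,0],[0.65,0,0.06,0.001,0,0,0],[0.65,0,0.08,0.001,0,0,0],[0.65,0,0.08,0.001,0,0,0],[0.65,0,0.08,0.001,0,0,0]])

```text
time_s: 34.0
ee_pos: [0.6304, -0.1252, 0.1165]
orientation: [[-0.368, -0.002, 0.93], [-0.93, 0.0, -0.368], [0.0, -1.0, -0.002]]
ft_force: [-0.5, -0.6, 1.4]
width: 0.653
```

```bash
python3 -c "
from h import *
go(.6308,-.1253,.0695,-22)
d=grab('wrist','w32.png')
go(.6308,-.1253,.0695,-22)
"
```

```text
t 34.0 pos [ 0.6304 -0.1252  0.1165] psi -21.56760020093014 q6 1.7511560182023855 w 0.6530197529310755 F [-0.5302 -0.5862  1.363 ]
shift mm [-0.0772 47.0355  0.4607] turn [0.1234 0.4324 0.024 ]
t 34.05 pos [ 0.6312 -0.1254  0.1182] psi -21.58222810867361 q6 1.7513729661796582 w 0.6450701657551379 F [ 0.423  -0.1749  0.2534]
shift mm [ 0.0894 48.7125 -0.472 ] turn [-0.0258  0.4178 -0.0077]
```

View pics/w32.png

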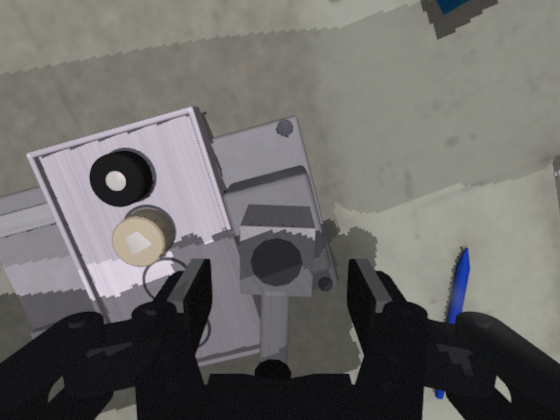

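Emit:
carry_out(moves=[[0.65,0,0.02,0,0,0,0],[0.65,0,0.04,0,0,0,0],[0.65,0,0.048,0,0,0,0],[0.65,0,0.048,0,0,0,0],[0.65,0,0.048,0,0,0,0]])

```text
time_s: 34.47
ee_pos: [0.6316, -0.1254, 0.0707]
orientation: [[-0.368, 0.001, 0.93], [-0.93, -0.0, -0.368], [-0.0, -1.0, 0.001]]
ft_force: [0.1, -0.9, 0.3]
width: 0.645
```

Emit:
carry_out(moves=[[0.1,0,0,0,0,0,0],[0.1,0,0,0,0,0,0],[0.1,0,0,0,0,0,0],[0.1,0,0,0,0,0,0],[0.1,0,0,0,0,0,0],[0.1,0,0,0,0,0,0]])

```text
time_s: 34.97
ee_pos: [0.6297, -0.1248, 0.0715]
orientation: [[-0.368, -0.002, 0.93], [-0.93, 0.001, -0.368], [-0.0, -1.0, -0.002]]
ft_force: [-13.4, 3.7, 12.7]
width: 0.389
```

Emit:
carry_out(moves=[[0.1,0,0,0,0,-3,0],[0.1,0,0,0,0,-6,0],[0.1,0,0,0,0,-8,0],[0.1,0,0,0,0,-8,0]])

```text
time_s: 35.3
ee_pos: [0.6302, -0.1245, 0.0716]
orientation: [[-0.233, -0.001, 0.973], [-0.973, 0.001, -0.233], [-0.001, -1.0, -0.001]]
ft_force: [-11.7, 5.6, 9.8]
width: 0.389
```

```bash
python3 -c "
from h import *
go(.6308,-.1253,.0695,-22)
d=grab('wrist','w33.png');print(arm.sense()['ft_torque'])
"
```

```text
t 35.3 pos [ 0.6302 -0.1245  0.0716] psi -13.466676498081348 q6 1.610296688980778 w 0.3886241651878074 F [-11.7197   5.551    9.8422]
shift mm [0.6461 2.0547 0.7769] turn [ 0.0636  8.5333 -0.0613]
[1.1326 2.2829 0.1363]
```

View pics/w33.png

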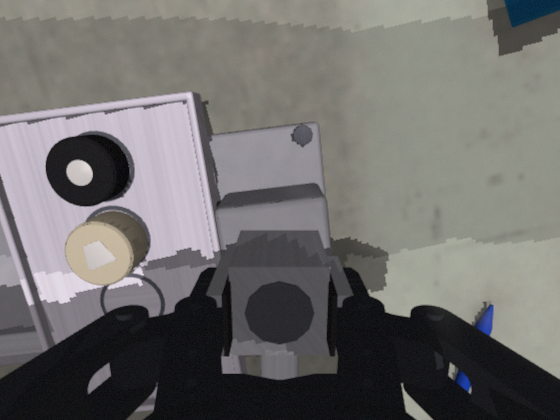

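Emit:
carry_out(moves=[[0.1,-0.0005,0,-0.001,0,0,0],[0.1,-0.0008,-0.001,-0.002,0,0,0],[0.1,-0.0008,-0.002,-0.002,0,0,0],[0.1,-0.0008,-0.002,-0.002,0,0,0]])

```text
time_s: 35.68
ee_pos: [0.6296, -0.1243, 0.0717]
orientation: [[-0.236, 0.001, 0.972], [-0.972, -0.0, -0.236], [0.0, -1.0, 0.001]]
ft_force: [0.5, -1.1, -2.2]
width: 0.385
```

Relieved and carrying the crank's weight. Lift slowly.

Emit:
carry_out(moves=[[0.1,0,-0.005,0,0,0,0],[0.1,0,-0.011,0,0,0,0],[0.1,0,-0.018,0,0,0,0],[0.1,0,-0.025,0,0,0,0],[0.1,0,-0.033,0,0,0,0],[0.1,0,-0.05,0,0,0,0],[0.1,0,-0.075,0,0,0,0],[0.1,0,-0.095,0,0,0,0]])

```text
time_s: 36.35
ee_pos: [0.6293, -0.124, 0.1684]
orientation: [[-0.236, 0.001, 0.972], [-0.972, 0.0, -0.236], [-0.0, -1.0, 0.001]]
ft_force: [1.1, -0.6, -1.8]
width: 0.384
```

```bash
python3 -c "
from h import *
go(.4124,-.28,.17,-60)
d=grab('wrist','w34.png');np.save('w34.npy',d,allow_pickle=True)
"
```

```text
t 36.35 pos [ 0.6293 -0.124   0.1684] psi -13.622335743354686 q6 1.6139800329021325 w 0.384260790999947 F [ 1.1402 -0.6246 -1.8134]
shift mm [ 202.7363   -1.8114 -174.0946] turn [-0.0332 46.3777 -0.0282]
```

View pics/w34.png

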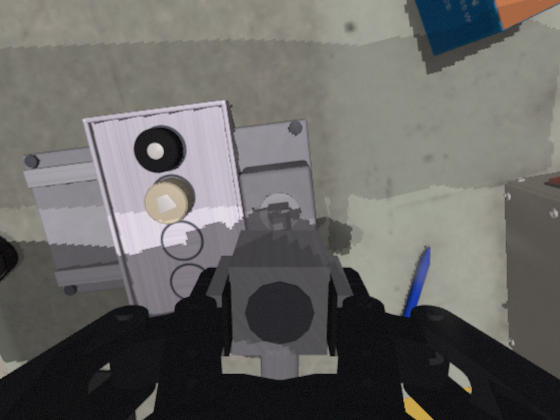

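Emit:
carry_out(moves=[[0.1,0.203,0,-0.173,0,66.4,0],[0.1,0.203,0,-0.173,0,66.4,0],[0.1,0.203,0,-0.173,0,66.4,0],[0.1,0.203,0,-0.173,0,66.4,0],[0.1,0.203,0,-0.173,0,66.4,0],[0.1,0.203,0,-0.173,0,66.4,0],[0.1,0.203,0,-0.173,0,66.4,0],[0.1,0.203,0,-0.173,0,66.4,0]])

```text
time_s: 37.07
ee_pos: [0.4107, -0.2825, 0.1672]
orientation: [[-0.948, 0.001, 0.317], [-0.317, -0.001, -0.948], [-0.0, -1.0, 0.001]]
ft_force: [0.2, 0.9, -3.1]
width: 0.387
```

```bash
python3 -c "
from h import *
go(.413,-.2797,.1,-80)
"
```

```text
t 37.0667 pos [ 0.4107 -0.2825  0.1672] psi -71.490180872507 q6 2.216274085722912 w 0.38670287139709647 F [ 0.2257  0.9265 -3.1253]
shift mm [-3.1061 67.1522 -2.0398] turn [-0.0735  8.5098 -0.0127]
```

Emit:
carry_out(moves=[[0.1,0,0,0,0,7,0],[0.1,-0.001,0.01,0,0,8.5,0],[0.1,-0.001,0.04,0,0,8.5,0],[0.1,-0.001,0.067,0,0,8.5,0],[0.1,-0.001,0.067,0,0,8.5,0],[0.1,-0.001,0.067,0,0,8.5,0]])

```text
time_s: 37.57
ee_pos: [0.4137, -0.2798, 0.0989]
orientation: [[-0.983, -0.002, 0.184], [-0.184, 0.001, -0.983], [0.001, -1.0, -0.002]]
ft_force: [0.4, -0.8, -2.4]
width: 0.385
```

```bash
python3 -c "
from h import *
go(.413,-.2797,.0325,-80)
d=grab('wrist','w35.png')
go(.413,-.2797,.0325,-80)
"
```

```text
t 37.5667 pos [ 0.4137 -0.2798  0.0989] psi -79.42469787424423 q6 2.3622861221767524 w 0.38487077847219636 F [ 0.3912 -0.8088 -2.3515]
shift mm [ 0.5644 66.429  -0.1076] turn [0.0906 0.5754 0.0822]
t 37.6167 pos [ 0.4145 -0.2803  0.1005] psi -79.42283391938439 q6 2.362270168127846 w 0.389643110204693 F [-0.6691  0.8394 -3.06  ]
shift mm [ 1.3827 67.9493 -0.9353] turn [-0.0201  0.5772 -0.0258]
```

View pics/w35.png

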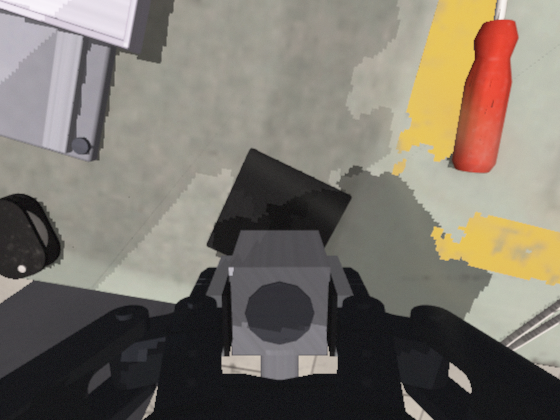

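```bash
python3 -c "
from h import *
d=grab('wrist');print(arm.sense()['ee_pos'])
c=cast(d,[(253,150),(350,197),(208,243)],.004);print(c,'centre',(c[1]+c[2])/2)
"
```

```text
[ 0.415  -0.2807  0.1012]
[[ 0.4566 -0.2574  0.004 ]
 [ 0.4391 -0.3217  0.004 ]
 [ 0.3926 -0.2387  0.004 ]] centre [ 0.4158 -0.2802  0.004 ]
```

Emit:
carry_out(moves=[[0.1,0.0005,0.025,-0.0005,0,0,0],[0.1,0.0005,0.05,-0.0005,0,0,0],[0.1,0.0005,0.065,-0.0005,0,0,0],[0.1,0.0005,0.066,-0.0005,0,0,0],[0.1,0.0005,0.066,-0.0005,0,0,0],[0.1,0.0005,0.066,-0.0005,0,0,0]])

```text
time_s: 38.17
ee_pos: [0.4148, -0.2806, 0.0355]
orientation: [[-0.983, 0.002, 0.184], [-0.184, -0.002, -0.983], [-0.002, -1.0, 0.002]]
ft_force: [0.1, -0.5, -2.4]
width: 0.392
```

Emit:
carry_out(moves=[[0.1,0,0.001,0,0,0,0],[0.1,0,0.002,0,0,0,0],[0.1,0,0.003,0,0,0,0],[0.1,0,0.003,0,0,0,0]])

```text
time_s: 38.5
ee_pos: [0.4139, -0.28, 0.0305]
orientation: [[-0.983, 0.0, 0.183], [-0.183, -0.0, -0.983], [-0.0, -1.0, 0.0]]
ft_force: [0.7, 0.2, -3.6]
width: 0.39
```

Emit:
carry_out(moves=[[0.1,0,0.0005,0,0,0,0],[0.1,0,0.001,0,0,0,0],[0.1,0,0.0015,0,0,0,0],[0.1,0,0.0015,0,0,0,0]])

```text
time_s: 38.83
ee_pos: [0.4138, -0.2799, 0.0295]
orientation: [[-0.983, 0.0, 0.183], [-0.183, -0.0, -0.983], [-0.0, -1.0, 0.0]]
ft_force: [-2.7, 1.7, 4.8]
width: 0.386
```

Contact on the pad. Release and rise.

Emit:
carry_out(moves=[[0.65,0,0,0,0,0,0],[0.65,0,0,0,0,0,0],[0.65,0,0,0,0,0,0],[0.65,0,0,0,0,0,0],[0.65,0,-0.02,0,0,0,0],[0.65,0,-0.05,0,0,0,0],[0.65,0,-0.09,0,0,0,0],[0.65,0,-0.13,0,0,0,0]])

```text
time_s: 39.5
ee_pos: [0.4131, -0.2795, 0.1596]
orientation: [[-0.983, -0.001, 0.184], [-0.184, 0.001, -0.983], [0.001, -1.0, -0.001]]
ft_force: [0.4, -0.2, 0.9]
width: 0.645
```

```bash
python3 -c "
from h import *
go(.3,-.42,.25,-64)
d=grab('wrist','w36.png');np.save('w36.npy',d,allow_pickle=True)
d=grab('top','t36.png')
"
```

```text
t 39.5 pos [ 0.4131 -0.2795  0.1596] psi -79.42581373973007 q6 2.3622883259577305 w 0.6446520783237474 F [ 0.3864 -0.2344  0.8975]
shift mm [137.1082 -90.3705 117.2877] turn [  0.0769 -15.4258   0.0572]
```

View pics/w36.png

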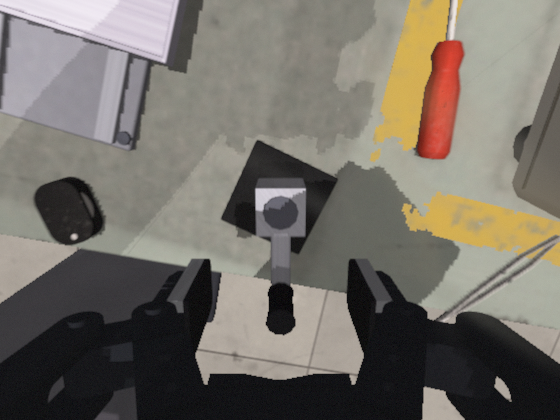

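View pics/t36.png

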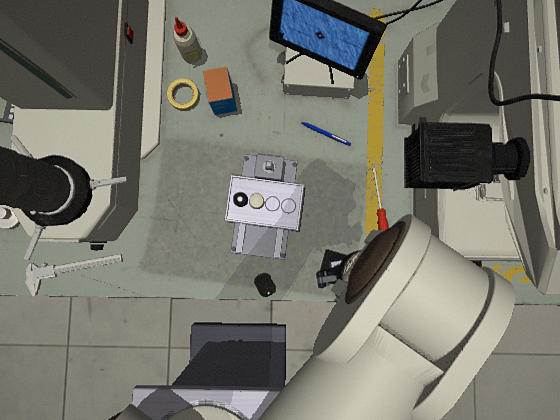

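```bash
python3 -c "
from h import *
t=grab('top');cv2.imwrite('pics/t37z.png',cv2.resize(t['img'][150:290,215:355],None,fx=4.2,fy=4.2,interpolation=cv2.INTER_CUBIC))
go(.54,-.15,.2,-20)
"
```

```text
t 39.65 pos [ 0.4151 -0.2808  0.1622] psi -79.42467668034472 q6 2.3622520962759075 w 0.6502674152583872 F [-0.4329 -0.4149 -0.862 ]
shift mm [-146.9197  -37.6071 -105.518 ] turn [ -0.3447 -59.424   -0.0975]
```

View pics/t37z.png

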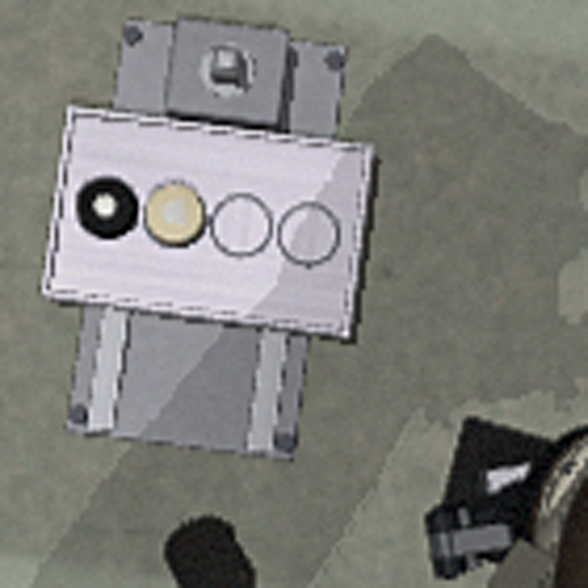

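Emit:
carry_out(moves=[[0.65,-0.02,-0.038,-0.015,0,-7,0],[0.65,-0.147,-0.038,-0.105,0,-59,0],[0.65,-0.147,-0.038,-0.105,0,-59,0],[0.65,-0.147,-0.038,-0.105,0,-59,0],[0.65,-0.147,-0.038,-0.105,0,-59,0],[0.65,-0.147,-0.038,-0.105,0,-59,0],[0.65,-0.147,-0.038,-0.105,0,-59,0],[0.65,-0.147,-0.038,-0.105,0,-59,0]])

```text
time_s: 40.32
ee_pos: [0.5391, -0.1488, 0.195]
orientation: [[-0.372, -0.002, 0.928], [-0.928, 0.001, -0.372], [0.0, -1.0, -0.002]]
ft_force: [0.1, -0.7, 0.4]
width: 0.648
```

Emit:
carry_out(moves=[[0.65,0,0,0,0,0,0],[0.65,0,0,0,0,0,0],[0.65,0,0,0,0,0,0]])

```text
time_s: 40.57
ee_pos: [0.5387, -0.1498, 0.1961]
orientation: [[-0.383, -0.001, 0.924], [-0.924, 0.0, -0.383], [0.0, -1.0, -0.001]]
ft_force: [-0.2, -0.2, 0.5]
width: 0.649
```

```bash
python3 -c "
from h import *
go(.54,-.15,.2,-20)
d=grab('wrist','w38.png');np.save('w38.npy',d,allow_pickle=True)
r=rings(d)
"
```

```text
t 40.5667 pos [ 0.5387 -0.1498  0.1961] psi -22.546426110249104 q6 1.6931355889684838 w 0.6487630998872967 F [-0.2287 -0.2442  0.4687]
shift mm [-0.2794 -3.9037  1.2461] turn [ 0.0527 -2.5464  0.0053]
ring px [285.4 172.3] xy [ 0.5524 -0.1346] r 0.01442866905778334 0.000258443901547214
ring px [273.4 131.3] xy [ 0.556  -0.1012] r 0.015076529263865638 0.00038802225205966754
```

View pics/w38.png

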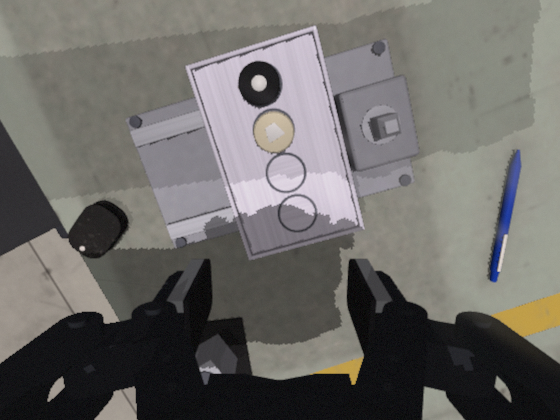

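```bash
python3 -c "
from h import *
d=np.load('w38.npy',allow_pickle=True).item()
r4=cast(d,(296.7,212.8),.03)[0];r3=np.array([.5524,-.1346,.03]);u=np.array([.114,.9935,0])
print(r4,'ring2',r3+.035*u,'ring1',r3+.07*u)
print(cast(d,(273.6,131.3),.049),cast(d,(259.3,83),.046))
g=cv2.cvtColor(d['img'],cv2.COLOR_BGR2GRAY)[55:112,232:288];m=(g<70).astype(np.uint8)
c=max(cv2.findContours(m,cv2.RETR_EXTERNAL,cv2.CHAIN_APPROX_NONE)[0],key=cv2.contourArea);e=cv2.fitEllipse(c);print(e,cast(d,(e[0][0]+232,e[0][1]+55),.040))
cv2.imwrite('pics/w38z.png',cv2.resize(d['img'][50:240,190:360],None,fx=3,fy=3,interpolation=cv2.INTER_CUBIC))
"
```

```text
[ 0.5484 -0.1692  0.03  ] ring2 [ 0.5564 -0.0998  0.03  ] ring1 [ 0.5604 -0.0651  0.03  ]
[[ 0.5568 -0.1003  0.049 ]] [[ 0.5603 -0.0654  0.046 ]]
((27.317214965820312, 28.653043746948242), (40.89713668823242, 44.63458251953125), 164.79922485351562) [[ 0.56   -0.0653  0.04  ]]
```

View pics/w38z.png

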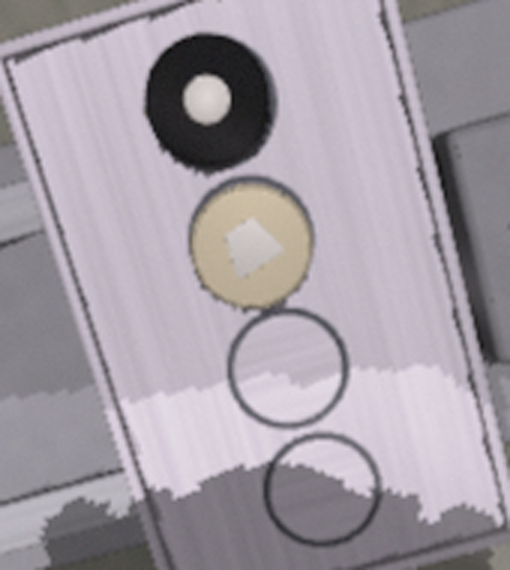

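```bash
python3 -c "
from h import *
print(arm.hand_in())"
```

```text
the job is handed in; nothing more can be done
None
```

The job is done and handed in at about 41 s of the 210 s allowed. No verdict was reported.

- **Pucks:** Two were present, a black one and a cream one. The black puck stands in ring 1 and the cream one in ring 2. After winding, the wrist camera put both within about 0.6 mm of their ring centres. That is inside the roughly 2 mm camera calibration.
- **Winding:** I set the crank on the shaft and wound it clockwise by its handle. I stopped when the force at the handle rose to about 13 N and the table no longer moved. The camera measured 59.7–59.8 mm of travel against the 60 mm nominal, which agrees within measurement error. The crank has about 11° of play on the shaft, so it ended past the nominal 3¾ turns.
- **Crank:** It is off the shaft and standing upright on its pad, 1–2 mm from the measured middle. Its handle now points back toward the robot rather than in its original direction.
- **Other things:** The carton, screwdriver, pen and loupe were not touched. I saw no puck get knocked aside.

Two checks disagreed:

- **Jaw offset:** The wrist camera put the held pucks 1–2 mm off the tool centre along the jaws, but showed no such offset for the crank hub. I corrected for it by measuring the held piece and its target in the same view.
- **Hub grip:** When I gripped the hub on the shaft to take the crank off, the side force was about 13 N. I shifted the tool about 2 mm to relieve it before lifting.

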